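# Pack and lock the trading-card show carrier

## Task

Pack the card carrier for the show: stand every coloured card box that is on the desk upright on the carrier's floor, then lay the steel hold-down bar, handle up, flat across the two blue supports so that both shafts stand in its end slots, and slide a brass sleeve down each shaft until it rests on the bar. Last of all push the carrier's door fully shut so that it seats on its catch. Leave the other things on the desk where they are.

Things in the scene. Friction and masses are not known exactly. Their poses are not given: they have to be found in the camera images.
- carrier: Open-topped card carrier, fixed: grey floor, low aluminium back and end walls (60 mm high), two blue supports, door in front. Origin: centre of underside, on the desk; z up, x from door to back, y to its left. Inside x +/-38, y +/-114 mm, floor top at z 8 mm: three boxes fit side by side at y -76, 0, 76 mm, 44 mm side along x. Bar in place: underside at z 106, top at z 118 mm.
- shaft_left (a point): Tip centre of the left steel shaft (carrier x 0, y +131 mm, z 156 mm): 10 mm diameter, tapered tip, standing from z 106 to 156 mm on the flat top (z 106 mm) of a blue support column 40 mm (x) by 24 mm (y).
- shaft_right (a point): Tip centre of the right steel shaft (carrier x 0, y -131 mm, z 156 mm), the same shaft and support as the left.
- door (a joint): Door angle in rad: 0 = shut, positive = free edge swung out to the carrier's -x; starts at 0.55 to 0.8, opens to 1.6. Moves with little force and stays where left. Seats on a sprung catch: from about 0.05 rad it resists (about 5 N at the free edge, 8 N at door_push); past about 0.02 rad it snaps to 0 and stays.
- door_hinge (a point): On the door's vertical hinge axis, 55 mm above the desk. The frame turns with the door (equals the carrier's axes when shut): the door runs along -y, its outer face looks along -x. Panel 265 mm long from the axis, 12 mm thick (axis at mid-thickness), from 16 to 104 mm above the desk. A black pull 20 mm deep, 14 mm wide stands on the outer face 246 mm from the axis.
- door_push (a point): Moves with the door: 2 mm in front of its outer face, 160 mm from the hinge axis, 85 mm above the desk, a good place to push to shut it.
- box_red: Red rigid card box, 44 x 68 x 92 mm (x, y, z) with a black lid line and a white square, 0.15 to 0.3 kg, standing upright on the desk. Origin: centre of its underside; z up. May be absent.
- box_yellow: Yellow rigid card box, 44 x 68 x 92 mm (x, y, z) with a black lid line and a white square, 0.15 to 0.3 kg, standing upright on the desk. Origin: centre of its underside; z up. May be absent.
- box_green: Green rigid card box, 44 x 68 x 92 mm (x, y, z) with a black lid line and a white square, 0.15 to 0.3 kg, standing upright on the desk. Origin: centre of its underside; z up. May be absent.
- bar: Flat steel hold-down bar, 40 mm wide (x), 296 mm long (y), 12 mm thick, 0.45 kg, flat on the desk. Each end is a fork: slot 20 mm wide, open at the end, 30 mm long (|y| 118 to 148 mm). An orange handle, 16 mm (x) by 80 mm (y), stands on its middle from z 12 to 46 mm: grip it across x. Origin: centre of underside, z up; a half turn about z leaves it the same.
- sleeve_a: Brass sleeve (spacer ring), 44 mm outside diameter, 16 mm bore, 36 mm tall, standing on the desk. Origin: centre of its underside, on its axis; z up. Either sleeve suits either shaft.
- sleeve_b: Brass sleeve (spacer ring), 44 mm outside diameter, 16 mm bore, 36 mm tall, standing on the desk. Origin: centre of its underside, on its axis; z up. Either sleeve suits either shaft.
- bottle: Bystander: blue-labelled bottle, 66 mm diameter, 210 mm tall; leave it. Origin: centre of its underside.
- mug: Bystander: white mug, 80 mm diameter, 90 mm tall; leave it. Origin: centre of its underside.
- slab_a: Bystander: card in a clear hard case, 135 x 80 x 10 mm, blue, flat on the desk; leave it. Origin: centre of its underside.
- slab_b: Bystander: card in a clear hard case, 135 x 80 x 10 mm, orange, flat on the desk; leave it. Origin: centre of its underside.
- tape: Bystander: roll of clear tape, 90 mm diameter, 48 mm tall; leave it. Origin: centre of its underside.
- marker: Bystander: black marker pen with red cap, 135 mm long, 18 mm thick; leave it. Origin: middle of its length, on the desk.
Things that resemble listed ones, but are neither listed nor needed, are in the scene too. Of the things that look like the box_red, take the one that is farthest from the robot's base at the start.

How it is judged:
By the outcome, as a careful person would: the job done as asked, in the order asked, and still so for the second after the job is handed in, with the robot touching nothing.
Of box_red, box_yellow, box_green only 2 to 3 are there at a start; the rules pass over those that are not, and their reading is None.
At some moment in a run one of bar, sleeve_a, sleeve_b may be knocked a few centimetres aside while the robot is not near it.
It also fails if it takes over 210 s, if anything falls off the work surface, if the arm or the gripper's body presses on something with over 40 N, if the wrist force passes 120 N, or if a joint passes its speed limit or range.

## Robot

A 7-joint arm with a two-finger parallel gripper is mounted at the origin on the work surface. World frame = base frame: x ahead of the robot, y to its left, z up, the work surface at z = 0. Lengths are in mm, angles in rad, forces in N, time in s.
With the tool pointing down it reaches from about 425 to 1025 mm from the base axis. Payload 9.4 kg.
Tool frame: the origin (TCP) lies at the very end of the fingers, on their centre line; the grasp point (between the pads) lies behind it (robot.grip_depth is the z of the grasp point in the tool frame, in mm); z points along the fingers, y is the line along which they close (so a half turn about z gives the same grasp; the last joint's range is limited). The gripper opens to 85 mm and grips with 20 to 120 N. Pads are 22 mm wide; open, the fingers measure 114 mm over their backs; the gripper's body (76 mm by 85 mm) begins 54 mm behind the grasp point. The pads swing forward as they close: fully open they stand 13 mm farther back than shut.
Start: joints at [1.233, 0.599, -0.003, 1.599, 0.002, 0.943, -0.08], TCP at [186.934, -700.485, 231.275] pointing down, gripper open.
Joint ranges: [-2.57, 2.57], [-0.35, 1.97], [-1.29, 1.29], [0.11, 2.56], [-1.05, 4.19], [0.11, 1.86], [-2.63, 2.63]. Speed limits (rad/s): [2.22, 2.22, 3.01, 3.01, 3.14, 3.14, 3.14].

## Interface

Orientations are given as a rotation vector (axis times angle).
In Python, from cell import robot, eyes, workorder gives the robot as it stands. The module is installed in compiled form; this text tells all that it offers.
- The arm moves only by the tool step_arm, never from a script. Its argument "series" is a list of rows, each an object with "fingers": the closure, from 0 (fully open) to 1 (shut); "xyz": the shift along the tool's x, y, z in units of 0.1 m (1.0 is 0.1 m), a list of three; "turn": the turn about the tool's z in units of 2 rad (1.0 is 2 rad). In form: [{"fingers": fingers, "xyz": [x, y, z], "turn": turn}, ...]. A call has 1 to 20 rows; each row is the pose to reach, as a shift and turn from the pose commanded when the call began, along the tool's axes at that moment; what a row does not reach only later rows make up. A row lasts 1/8 s, in which the tool goes at most 62.5 mm and 10.7 degrees, less where a joint would pass 70% of its speed; a pose out of reach is approached as far as the arm can. A call with a number of a shift or a turn outside -1 to 1 is refused whole. A call with a gripper value outside its range is refused whole. The fingers move at their own pace and stop on an object; "grip_force" is the grip in N (left out, the last holds). Time passes only in rows, so rows that repeat a pose let the fingers close. It gives the time, the measured TCP pose, the force, the opening and the grip force at its end, in the units of the state.
- robot.sense(): the state, without advancing time (a new reading comes with each control period).
- eyes.camera(name): name is "side" or "top" or "wrist"; returns a dict with "color" (400x640x3 uint8, red, green, blue), "mtx" (3x3 intrinsics, pixels), "R" (3x3) and "t" (3): a world point X has camera coordinates R X + t. Camera axes: x right, y down, z forward; pixel columns grow to the right and rows downward; lengths in mm; the calibration is good to about 2 mm. A picture is of the moment at which its call begins. There is no depth.
- workorder.sign_off(): hands the job in; it is judged then, once.
The state is a dict: "t": time; "q": joint angles; "joint_velocities": joint speeds; "effort": joint torques, N m; "eef_pos": TCP position; "tcp_rot": TCP orientation; "force": force on the tool from outside, world axes, zero at the start; "ft_torque": the same for the moment, N m; "gripper_width": finger opening in mm; "finger_force": force on a finger pad.
Only numpy, scipy, OpenCV 4.12 (cv2) and the standard library are available. Lean on these libraries where they do the work, as an engineer would, in place of code of your own. Each camera call takes 0.05 s, during which the arm holds its last target. There are 200 camera calls.

## Working session

There is one attempt and no reset: what is moved stays moved. The work goes in short steps, Python scripts to look and compute and a tool call to move; the robot and the scene stay as the last step left them, time stands still between calls to the robot, and variables do not carry over. Pictures are saved under pics/ and viewed, at most 14 in all, crops included, and the job is handed in when it is done.

Besides the shell and the picture viewer there is one more tool, called as name(argument=value, ...) on one line, values as JSON. step_arm: Moves the arm, as the interface text tells. Shifts and turns lie within -1 to 1; 1 stands for 0.1 m of shift or 2 rad of turn. Its arguments: {"type":"object","properties":{"series":{"type":"array","items":{"type":"object","properties":{"fingers":{"type":"number"},"xyz":{"type":"array","items":{"type":"number","minimum":-1,"maximum":1}},"turn":{"type":"number","minimum":-1,"maximum":1}}}},"grip_force":{"type":"number"}},"required":["series"]}

```bash
mkdir -p pics; cat > h.py <<'E'
import numpy as np, cv2
from cell import robot, eyes, workorder
from scipy.spatial.transform import Rotation as Ro
def snap(n,f):
    c=eyes.camera(n); cv2.imwrite(f'pics/{f}.png',c['color'][:,:,::-1]); np.savez(f'pics/{f}.npz',**c); return c
def ld(f): return dict(np.load(f'pics/{f}.npz'))
def ray(c,u,v,z):
    R,t=c['R'],c['t']; o=-R.T@t; d=R.T@np.linalg.inv(c['mtx'])@np.array([u,v,1.]); return o+d*(z-o[2])/d[2]
def proj(c,X):
    p=c['mtx']@(c['R']@np.array(X,float)+c['t']); return p[:2]/p[2]
def crop(f,u0,v0,u1,v1,s,out):
    im=cv2.imread(f'pics/{f}.png')[v0:v1,u0:u1]; cv2.imwrite(f'pics/{out}.png',cv2.resize(im,None,fx=s,fy=s,interpolation=cv2.INTER_CUBIC))
E
python3 - <<'E'
from h import *
for n in ('top','side'):
    c=snap(n,n+'0'); print(n,c['mtx'].tolist(),(-c['R'].T@c['t']).round(), c['R'].round(2).tolist())
s=robot.sense(); print(s, robot.grip_depth)
E
```

```text
top [[383.07845770577876, 0.0, 319.0913310631622], [0.0, 383.07845770577876, 197.64996181805685], [0.0, 0.0, 1.0]] [ 420.  -18. 1428.] [[0.02, -1.0, -0.01], [-1.0, -0.02, -0.06], [0.06, 0.01, -1.0]]
side [[492.2737717857091, 0.0, 314.4437807956021], [0.0, 492.2737717857091, 193.4223654797601], [0.0, 0.0, 1.0]] [   95. -1079.  1129.] [[0.93, -0.37, -0.01], [-0.26, -0.62, -0.74], [0.26, 0.69, -0.67]]
{'t': 0.1, 'q': array([ 1.23327932,  0.60008041, -0.00252271,  1.6000841 ,  0.00183726,
        0.94287213, -0.0797923 ]), 'joint_velocities': array([-0.00038674, -0.00351407, -0.00080281, -0.00176006,  0.00097339,
       -0.00065387,  0.00030176]), 'effort': array([ 4.43023921e-03, -7.77989030e+01,  1.56966068e+00, -2.58629233e+01,
        1.26916394e-02,  5.44956070e-03, -1.99405736e-05]), 'eef_pos': array([ 186.80907422, -700.07169495,  230.46589808]), 'tcp_rot': array([-3.11351686e+00, -4.08459124e-01,  5.65536211e-04]), 'force': array([-0.00723145,  0.24935123, -0.26952467]), 'ft_torque': array([-0.03536551,  0.00414624,  0.02093093]), 'finger_force': 0.0, 'gripper_width': 85.60883480599045} -18.700000000000003
```

View pics/top0.png

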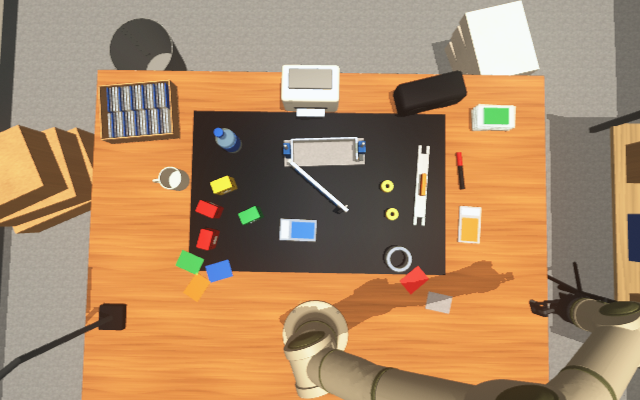

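View pics/side0.png

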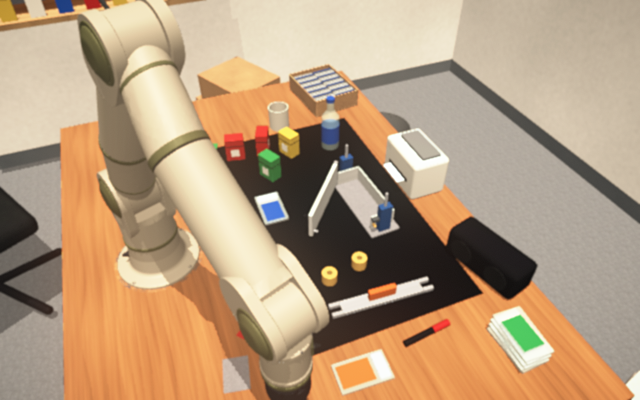

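Top view: two red boxes at (208,209) and (206,239), yellow (222,185), green (249,215); carrier around (325,152), door free edge (346,210); sleeves (387,186) and (392,214); bar (422,185). The tape roll (398,259) and the flat coloured cards (190,262), (414,280) are look-alikes. For red I take (208,209), the one farther from the base.

```bash
python3 - <<'E'
from h import *
crop('top0',185,165,275,255,6,'cb'); crop('top0',275,125,440,235,4.8,'cc')
c=ld('top0')
for p in [(208,209),(206,239)]: print(np.linalg.norm(ray(c,*p,92)[:2]))
E
```

```text
586.7089155694068
514.1824225092124
```

View pics/cb.png

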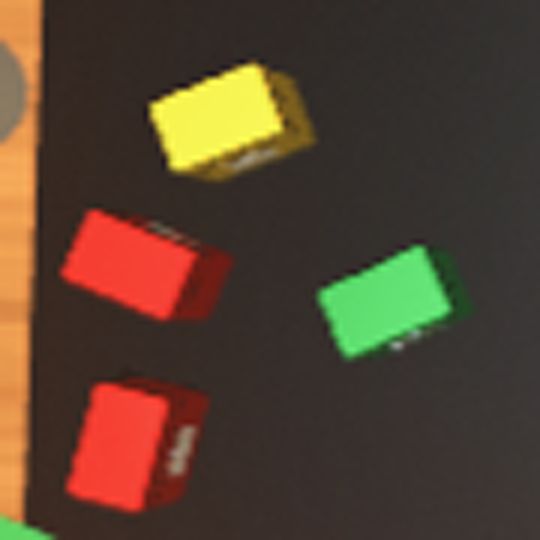

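View pics/cc.png

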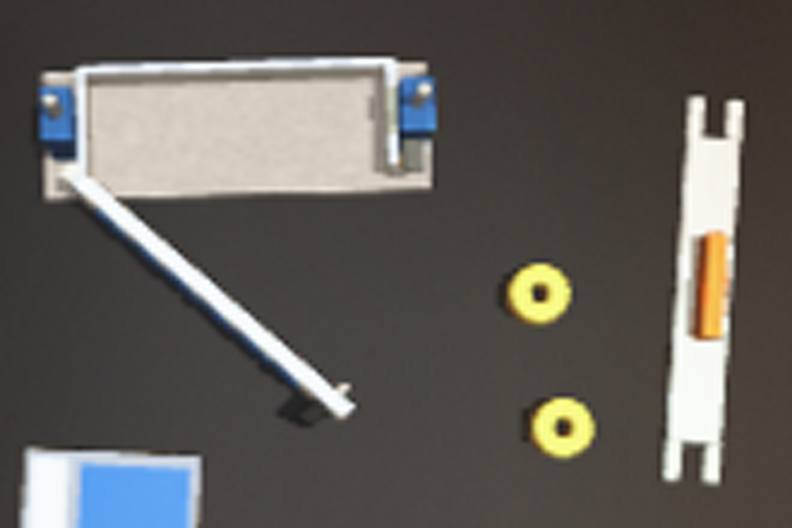

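```bash
python3 - <<'E'
from h import *
c=ld('top0')
def P(pts,o,s,z): return np.array([ray(c,(u+.5)/s-.5+o[0],(v+.5)/s-.5+o[1],z)[:2] for u,v in pts])
for n,p in dict(Y=[(152,103),(255,63),(283,128),(175,172)],R=[(92,209),(197,255),(168,320),(60,272)],G=[(318,295),(420,245),(452,308),(348,358)]).items():
    q=P(p,(185,165),6,92); e=q[1]-q[0]+q[2]-q[3]; print(n,q.mean(0).round(1),np.linalg.norm(q[1]-q[0]).round(),np.linalg.norm(q[2]-q[1]).round(),'long axis yaw',np.arctan2(e[1],e[0]).round(3))
o=(275,125)
t=P([(49,97),(427,88)],o,4.8,156); d=t[0]-t[1]; print('shafts',t.round(1),np.linalg.norm(d),t.mean(0).round(1),'yaw',np.arctan2(-d[0],d[1]))
t=P([(40,140),(74,155),(44,98),(400,132),(434,132),(402,80)],o,4.8,106); print('support corners',t.round())
fl=P([(42,72),(428,62),(432,187),(46,200)],o,4.8,4); print('base',fl.round(),fl.mean(0).round(1))
dr=P([(72,175),(347,408)],o,4.8,104); d=dr[1]-dr[0]; print('door',dr.round(1),np.linalg.norm(d),np.arctan2(d[1],d[0]))
print('sleeves',P([(540,293),(563,428)],o,4.8,36).round(1))
b=P([(688,97),(745,100),(718,484),(663,482)],o,4.8,12);d=b[0]+b[1]-b[2]-b[3];print('bar',b.round(),b.mean(0).round(1),np.linalg.norm(d)/2,np.arctan2(d[1],d[0]))
hh=P([(707,232),(727,234),(716,338),(696,337)],o,4.8,46);print('handle',hh.mean(0).round(1))
# cross-check on side camera
s=ld('side0')
for X in [(t[0][0],0,0)]: pass
E
crop=1
```

```text
Y [535.9 337.8] 64.0 42.0 long axis yaw -1.174
R [449.  385.9] 67.0 41.0 long axis yaw -1.967
G [429.6 236.5] 66.0 41.0 long axis yaw -1.102
shafts [[ 665.6  109.2]
 [ 675.8 -154.6]] 263.9637393980409 [670.7 -22.7] yaw 0.03898833355791019
support corners [[ 644.  120.]
 [ 633.   95.]
 [ 674.  118.]
 [ 653. -141.]
 [ 654. -165.]
 [ 692. -142.]]
base [[ 715.  130.]
 [ 727. -171.]
 [ 629. -176.]
 [ 614.  125.]] [671.  -22.9]
door [[ 618.8   96.5]
 [ 453.  -104.9]] 260.85159394688696 -2.2593211873462598
sleeves [[ 544.3 -254.6]
 [ 442.3 -272.6]]
bar [[ 701. -372.]
 [ 699. -417.]
 [ 402. -396.]
 [ 403. -354.]] [ 551.  -384.7] 298.5250555351621 -0.06552256798559664
handle [ 551.4 -381.8]
```

```bash
cat >> h.py <<'E'
def state():
    s=robot.sense(); y=Ro.from_rotvec(s['tcp_rot']).as_matrix()[:,1]
    return s['eef_pos'],np.arctan2(y[1],y[0]),s
def plan(wps,p=None,a=None):
    """wps: (x,y,z,yaw of tool y). prints shift xyz, turn, rows per call; splits at 0.1 m per tool axis"""
    if p is None: p,a,_=state()
    p=np.array(p,float)
    for w in wps:
        w=np.array(w,float); first=True
        while first or np.abs(w[:3]-p).max()>.4:
            ty=np.array([np.cos(a),np.sin(a),0]); tz=np.array([0,0,-1.]); M=np.array([np.cross(ty,tz),ty,tz])
            d=M@(w[:3]-p)/100; k=max(1,np.abs(d).max()/.99); d=(d/np.ceil(k) if k>1 else d).round(3)
            tr=round(-(w[3]-a)/2,3)
            n=int(max(np.ceil(np.linalg.norm(d)*100/45),np.ceil(abs(tr)*2*57.3/9.5)))+1
            print(f'xyz {d.tolist()} turn {tr} rows {n}'); p=p+M.T@d*100; a-=tr*2; first=False
        print('  at',p.round(1),round(a,3))
def show():
    p,a,s=state(); print('t',round(s['t'],2),'pos',p.round(1),'yaw',round(a,3),'w',round(s['gripper_width'],1),'F',s['force'].round(1),'q',s['q'].round(2))
C0=np.array([671,-22.8]); CY=.0388
def car(x,y): return C0+[x*np.cos(CY)-y*np.sin(CY),x*np.sin(CY)+y*np.cos(CY)]
E
python3 - <<'E'
from h import *
c=ld('top0')
q=np.array([ray(c,(u+.5)/6+184.5,(v+.5)/6+164.5,92)[:2] for u,v in [(105,380),(170,395),(140,512),(68,490)]]);print(q.round())
show()
for y in (-76,0,76): print(car(0,y).round(1))
plan([(430,-400,230,.397),(480,0,230,.397),(535.9,337.8,160,.397),(535.9,337.8,60,.397)])
E
```

```text
[[381. 398.]
 [373. 360.]
 [306. 375.]
 [318. 417.]]
t 0.1 pos [ 186.8 -700.1  230.5] yaw -1.31 w 85.6 F [-0.   0.2 -0.3] q [ 1.23  0.6  -0.    1.6   0.    0.94 -0.08]
[673.9 -98.7]
[671.  -22.8]
[668.1  53.1]
xyz [0.781, -0.568, 0.001] turn -0.853 rows 12
xyz [0.458, 0.85, 0.001] turn -0.0 rows 4
xyz [0.457, 0.85, 0.001] turn -0.0 rows 4
xyz [0.458, 0.851, 0.002] turn -0.0 rows 4
  at [ 430. -400.  230.] 0.396
xyz [0.874, 0.501, -0.0] turn -0.0 rows 4
xyz [0.874, 0.501, -0.0] turn -0.0 rows 4
xyz [0.874, 0.501, -0.0] turn -0.0 rows 4
xyz [0.875, 0.501, -0.0] turn -0.0 rows 4
  at [480.  -0. 230.] 0.396
xyz [0.967, 0.606, 0.233] turn -0.0 rows 4
xyz [0.967, 0.607, 0.233] turn -0.0 rows 4
xyz [0.967, 0.606, 0.234] turn -0.0 rows 4
  at [535.8 337.8 160. ] 0.396
xyz [-0.0, 0.0, 0.5] turn -0.0 rows 3
xyz [-0.0, 0.0, 0.5] turn -0.0 rows 3
  at [535.8 337.8  60. ] 0.396
```

step_arm(series=[{"fingers": 0,"xyz": [0.78,-0.57,0],"turn": -0.853},{"fingers": 0,"xyz": [0.78,-0.57,0],"turn": -0.853},{"fingers": 0,"xyz": [0.78,-0.57,0],"turn": -0.853},{"fingers": 0,"xyz": [0.78,-0.57,0],"turn": -0.853},{"fingers": 0,"xyz": [0.78,-0.57,0],"turn": -0.853},{"fingers": 0,"xyz": [0.78,-0.57,0],"turn": -0.853},{"fingers": 0,"xyz": [0.78,-0.57,0],"turn": -0.853},{"fingers": 0,"xyz": [0.78,-0.57,0],"turn": -0.853},{"fingers": 0,"xyz": [0.78,-0.57,0],"turn": -0.853},{"fingers": 0,"xyz": [0.78,-0.57,0],"turn": -0.853},{"fingers": 0,"xyz": [0.78,-0.57,0],"turn": -0.853}], grip_force=40)

```text
t: 1.48
eef_pos: [247.4, -625.3, 231.0]
tcp_rot: [-1.746, -2.611, -0.0]
force: [0.0, 0.3, 0.7]
gripper_width: 85.7
finger_force: 0.0
```

step_arm(series=[{"fingers": 0,"xyz": [0.458,0.85,0]},{"fingers": 0,"xyz": [0.458,0.85,0]},{"fingers": 0,"xyz": [0.458,0.85,0]}])

```text
schema error: expected keys fingers, xyz, turn
```

```bash
python3 -c "
from h import *
show()"
```

```text
t 1.48 pos [ 247.4 -625.3  231. ] yaw 0.392 w 85.7 F [0.  0.3 0.7] q [ 1.41  0.57 -0.47  1.71  0.31  0.94  1.21]
```

step_arm(series=[{"fingers": 0,"xyz": [0.458,0.85,0],"turn": 0},{"fingers": 0,"xyz": [0.458,0.85,0],"turn": 0},{"fingers": 0,"xyz": [0.458,0.85,0],"turn": 0}])

```text
t: 1.85
eef_pos: [311.1, -547.7, 231.8]
tcp_rot: [1.738, 2.617, 0.001]
force: [-0.6, -0.3, 0.5]
gripper_width: 85.7
finger_force: 0.0
```

step_arm(series=[{"fingers": 0,"xyz": [0.458,0.85,0],"turn": 0},{"fingers": 0,"xyz": [0.458,0.85,0],"turn": 0},{"fingers": 0,"xyz": [0.458,0.85,0],"turn": 0}])

```text
t: 2.22
eef_pos: [371.0, -473.5, 231.7]
tcp_rot: [1.738, 2.616, 0.001]
force: [-0.1, -0.2, -0.4]
gripper_width: 85.1
finger_force: 0.0
```

step_arm(series=[{"fingers": 0,"xyz": [0.458,0.85,0],"turn": 0},{"fingers": 0,"xyz": [0.458,0.85,0],"turn": 0},{"fingers": 0,"xyz": [0.458,0.85,0],"turn": 0}])

```text
t: 2.6
eef_pos: [431.2, -399.2, 231.5]
tcp_rot: [1.739, 2.616, 0.001]
force: [-0.6, -1.0, -0.1]
gripper_width: 85.6
finger_force: 0.0
```

step_arm(series=[{"fingers": 0,"xyz": [0.874,0.5,0],"turn": 0},{"fingers": 0,"xyz": [0.874,0.5,0],"turn": 0},{"fingers": 0,"xyz": [0.874,0.5,0],"turn": 0}])

```text
t: 2.98
eef_pos: [442.0, -299.5, 231.6]
tcp_rot: [1.74, 2.616, -0.001]
force: [-0.4, -1.2, -0.3]
gripper_width: 85.5
finger_force: 0.0
```

step_arm(series=[{"fingers": 0,"xyz": [0.874,0.5,0],"turn": 0},{"fingers": 0,"xyz": [0.874,0.5,0],"turn": 0},{"fingers": 0,"xyz": [0.874,0.5,0],"turn": 0}])

```text
t: 3.35
eef_pos: [455.0, -200.1, 231.5]
tcp_rot: [1.74, 2.615, -0.0]
force: [0.5, -0.6, -1.0]
gripper_width: 85.2
finger_force: 0.0
```

step_arm(series=[{"fingers": 0,"xyz": [0.874,0.5,0],"turn": 0},{"fingers": 0,"xyz": [0.874,0.5,0],"turn": 0},{"fingers": 0,"xyz": [0.874,0.5,0],"turn": 0}])

```text
t: 3.72
eef_pos: [467.9, -100.4, 231.4]
tcp_rot: [1.74, 2.615, 0.0]
force: [-0.8, -0.7, 0.2]
gripper_width: 85.2
finger_force: 0.0
```

step_arm(series=[{"fingers": 0,"xyz": [0.874,0.5,0],"turn": 0},{"fingers": 0,"xyz": [0.874,0.5,0],"turn": 0},{"fingers": 0,"xyz": [0.874,0.5,0],"turn": 0}])

```text
t: 4.1
eef_pos: [480.7, -0.5, 231.3]
tcp_rot: [1.74, 2.615, 0.001]
force: [-0.6, -0.1, -0.1]
gripper_width: 85.7
finger_force: 0.0
```

step_arm(series=[{"fingers": 0,"xyz": [0.967,0.606,0],"turn": 0},{"fingers": 0,"xyz": [0.967,0.606,0],"turn": 0},{"fingers": 0,"xyz": [0.967,0.606,0],"turn": 0}])

```text
t: 4.47
eef_pos: [499.7, 113.2, 231.2]
tcp_rot: [1.739, 2.616, 0.002]
force: [-0.6, 0.3, -0.1]
gripper_width: 85.2
finger_force: 0.0
```

step_arm(series=[{"fingers": 0,"xyz": [0.967,0.606,0],"turn": 0},{"fingers": 0,"xyz": [0.967,0.606,0],"turn": 0},{"fingers": 0,"xyz": [0.967,0.606,0],"turn": 0}])

```text
t: 4.85
eef_pos: [518.2, 225.5, 231.0]
tcp_rot: [-1.739, -2.616, -0.001]
force: [-0.5, -0.7, -0.0]
gripper_width: 85.3
finger_force: 0.0
```

```bash
python3 -c "
from h import *
show()
snap('wrist','w1')
plan([(535.9,337.8,160,.397),(535.9,337.8,60,.397)])"
```

```text
t 4.85 pos [518.2 225.5 231. ] yaw 0.397 w 85.3 F [-0.5 -0.7 -0. ] q [-0.1   0.46 -0.57  1.95  0.33  0.83 -0.46]
xyz [0.495, 0.304, 0.353] turn -0.001 rows 3
xyz [0.495, 0.306, 0.353] turn -0.0 rows 3
  at [535.9 337.8 160. ] 0.397
xyz [0.0, -0.0, 0.5] turn -0.0 rows 3
xyz [0.0, -0.0, 0.5] turn -0.0 rows 3
  at [535.9 337.8  60. ] 0.397
```

View pics/w1.png

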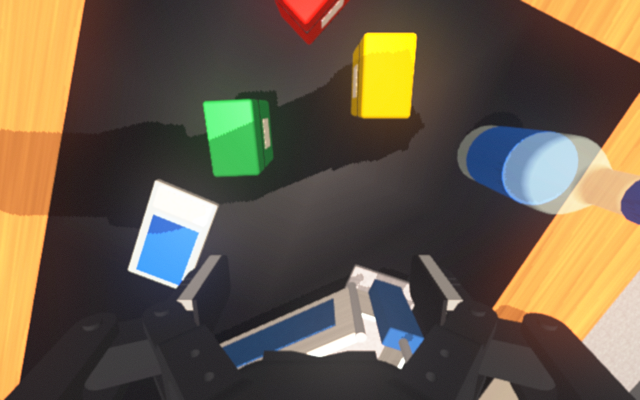

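Wrist view: yellow top corners (365,33),(416,34),(411,118),(352,112); green top (205,101),(257,99),(262,175),(213,176); red at top edge; bottle right at (540,165).

```bash
python3 - <<'E'
from h import *
c=ld('w1')
for p in ([(365,33),(416,34),(411,118),(352,112)],[(205,101),(257,99),(262,175),(213,176)]):
    q=np.array([ray(c,u,v,92)[:2] for u,v in p]); e=q[3]-q[0]+q[2]-q[1]; print(q.mean(0).round(1),np.linalg.norm(q[1]-q[0]).round(),np.linalg.norm(q[2]-q[1]).round(),np.arctan2(e[1],e[0])-np.pi)
q=np.array([ray(c,u,v,0)[:2] for u,v in [(495,165),(540,165)]]);print(q, proj(c,(519,255,180)))
E
```

```text
[532.7 338.2] 41.0 66.0 -4.369095915534252
[431.4 238.6] 45.0 67.0 -4.308009486556515
[[713.86692631 313.37254489]
 [764.30725158 334.56152743]] [337.00520136 183.20704972]
```

step_arm(series=[{"fingers": 0,"xyz": [0.49,0.3,0.353],"turn": 0.013},{"fingers": 0,"xyz": [0.49,0.3,0.353],"turn": 0.013},{"fingers": 0,"xyz": [0.98,0.605,0.7],"turn": 0.013},{"fingers": 0,"xyz": [0.98,0.605,0.7],"turn": 0.013},{"fingers": 0,"xyz": [0.98,0.605,0.7],"turn": 0.013}])

```text
t: 5.52
eef_pos: [535.5, 335.6, 160.9]
tcp_rot: [1.777, 2.59, -0.004]
force: [0.3, -0.6, -1.1]
gripper_width: 85.1
finger_force: 0.0
```

```bash
python3 -c "
from h import *
show()
plan([(534.5,338,60,.37)])"
```

```text
t 5.53 pos [535.5 335.6 160.9] yaw 0.368 w 85.1 F [ 0.3 -0.6 -1.1] q [-0.32  0.61 -0.5   1.86  0.41  0.77 -0.68]
xyz [0.013, -0.0, 0.504] turn -0.001 rows 3
xyz [0.013, -0.0, 0.505] turn 0.0 rows 3
  at [534.5 338.   60. ] 0.37
```

step_arm(series=[{"fingers": 0,"xyz": [0.015,0,0.5],"turn": 0},{"fingers": 0,"xyz": [0.015,0,0.85],"turn": 0},{"fingers": 0,"xyz": [0.015,0,1.0],"turn": 0},{"fingers": 0,"xyz": [0.015,0,1.0],"turn": 0},{"fingers": 0.6,"xyz": [0.015,0,1.0],"turn": 0},{"fingers": 0.6,"xyz": [0.015,0,1.0],"turn": 0},{"fingers": 0.6,"xyz": [0.015,0,1.0],"turn": 0},{"fingers": 0.6,"xyz": [0.015,0,1.0],"turn": 0},{"fingers": 0.6,"xyz": [0.015,0,1.0],"turn": 0}])

```text
t: 6.65
eef_pos: [534.6, 340.1, 62.6]
tcp_rot: [1.774, 2.592, 0.002]
force: [-1.0, -1.9, 7.5]
gripper_width: 43.6
finger_force: 39.8
```

step_arm(series=[{"fingers": 0.6,"xyz": [0,0,-0.4],"turn": 0},{"fingers": 0.6,"xyz": [0,0,-1],"turn": 0},{"fingers": 0.6,"xyz": [0,0,-1],"turn": 0},{"fingers": 0.6,"xyz": [0,0,-1],"turn": 0},{"fingers": 0.6,"xyz": [0,0,-1],"turn": 0}])

```text
t: 7.28
eef_pos: [533.6, 339.1, 159.9]
tcp_rot: [-1.774, -2.592, 0.004]
force: [-0.3, -0.4, -2.8]
gripper_width: 44.0
finger_force: 42.6
```

```bash
python3 -c "
from h import *
show()
a=CY
plan([(534.5,338,200,a),(*car(0,76),200,a),(*car(0,76),69,a)])"
```

```text
t 7.28 pos [533.6 339.1 159.9] yaw 0.37 w 44.0 F [-0.3 -0.4 -2.8] q [-0.32  0.62 -0.51  1.86  0.42  0.77 -0.69]
xyz [-0.014, 0.005, -0.401] turn 0.166 rows 4
  at [534.5 338.  200. ] 0.038
xyz [-0.966, 0.409, -0.0] turn -0.0 rows 4
xyz [-0.966, 0.408, -0.0] turn -0.0 rows 4
xyz [-0.965, 0.409, -0.0] turn -0.0 rows 4
  at [668.1  53.2 200. ] 0.038
xyz [-0.0, -0.0, 0.655] turn -0.0 rows 3
xyz [-0.0, -0.0, 0.655] turn -0.0 rows 3
  at [668.1  53.2  69. ] 0.038
```

step_arm(series=[{"fingers": 0.6,"xyz": [0,0,-0.4],"turn": 0.166},{"fingers": 0.6,"xyz": [0,0,-0.8],"turn": 0.166},{"fingers": 0.6,"xyz": [0,0,-0.8],"turn": 0.166},{"fingers": 0.6,"xyz": [0,0,-0.8],"turn": 0.166}])

```text
t: 7.78
eef_pos: [533.6, 339.3, 239.7]
tcp_rot: [-2.177, -2.265, 0.004]
force: [-0.4, -0.2, -2.6]
gripper_width: 43.6
finger_force: 42.6
```

step_arm(series=[{"fingers": 0.6,"xyz": [-0.966,0.409,0],"turn": 0},{"fingers": 0.6,"xyz": [-0.966,0.409,0],"turn": 0},{"fingers": 0.6,"xyz": [-0.966,0.409,0],"turn": 0}])

```text
t: 8.15
eef_pos: [580.0, 239.6, 238.6]
tcp_rot: [2.184, 2.257, -0.008]
force: [-0.9, 1.1, -3.2]
gripper_width: 43.4
finger_force: 42.5
```

step_arm(series=[{"fingers": 0.6,"xyz": [-0.966,0.409,0],"turn": 0},{"fingers": 0.6,"xyz": [-0.966,0.409,0],"turn": 0},{"fingers": 0.6,"xyz": [-0.966,0.409,0],"turn": 0}])

```text
t: 8.52
eef_pos: [624.0, 145.6, 239.0]
tcp_rot: [-2.184, -2.258, 0.006]
force: [0.0, 0.8, -2.2]
gripper_width: 43.4
finger_force: 42.5
```

step_arm(series=[{"fingers": 0.6,"xyz": [-0.966,0.409,0],"turn": 0},{"fingers": 0.6,"xyz": [-0.966,0.409,0],"turn": 0},{"fingers": 0.6,"xyz": [-0.966,0.409,0],"turn": 0},{"fingers": 0.6,"xyz": [-0.966,0.409,0],"turn": 0},{"fingers": 0.6,"xyz": [-0.966,0.409,0],"turn": 0}])

```text
t: 9.15
eef_pos: [667.1, 57.3, 240.9]
tcp_rot: [-2.174, -2.266, 0.0]
force: [-1.3, 0.4, -3.8]
gripper_width: 43.6
finger_force: 42.5
```

```bash
python3 -c "
from h import *
show()
a=CY
snap('wrist','w2')
plan([(*car(0,76),72,a)])"
```

```text
t 9.15 pos [667.1  57.3 240.9] yaw 0.041 w 43.6 F [-1.3  0.4 -3.8] q [ 0.12  0.56 -0.44  1.71  0.28  0.94 -0.39]
xyz [-0.019, 0.003, 0.845] turn 0.001 rows 3
xyz [-0.02, 0.004, 0.845] turn 0.0 rows 3
  at [668.1  53.1  72. ] 0.039
```

View pics/w2.png

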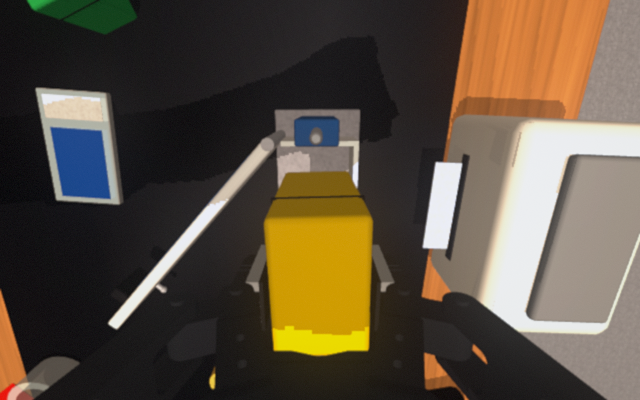

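Yellow box is held square, left shaft tip at about (316,131), carrier below aligned with the box.

```bash
python3 -c "
from h import *
c=ld('w2')
print(ray(c,316,131,156), [ray(c,u,v,60)[:2].round(1) for u,v in [(290,143),(352,143)]])
# box bottom far edge in picture, bottom at z~241-62=179
print([ray(c,u,v,178)[:2].round(1) for u,v in [(286,172),(351,172)]], 'top', [ray(c,u,v,270.5)[:2].round(1) for u,v in [(273,330),(369,330)]])
"
```

```text
[663.35036059 114.36599254 156.        ] [array([636.2,  93.8]), array([700. ,  96.4])]
[array([644.5,  88.4]), array([688. ,  90.2])] top [array([649. ,  38.4]), array([690.4,  40.2])]
```

```bash
python3 -c "
from h import *
def g(f,u,v): 
    im=cv2.imread(f'pics/{f}.png')[v:v+40,u:u+40]; return cv2.resize(im,(400,300-0+100)[:2],interpolation=cv2.INTER_CUBIC)[:300] if 0 else cv2.resize(im,(300,300),interpolation=cv2.INTER_CUBIC)
a=np.hstack([g('side0',325,140),g('side0',370,185)]); b=np.hstack([g('top0',270,130),g('top0',345,130)])
cv2.imwrite('pics/m.png',np.vstack([a,b]))
w=cv2.imread('pics/w2.png')[100:175,260:375]; cv2.imwrite('pics/m2.png',cv2.resize(w,None,fx=6.5,fy=6.5,interpolation=cv2.INTER_CUBIC))
"
```

```text
(no output)
```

View pics/m.png

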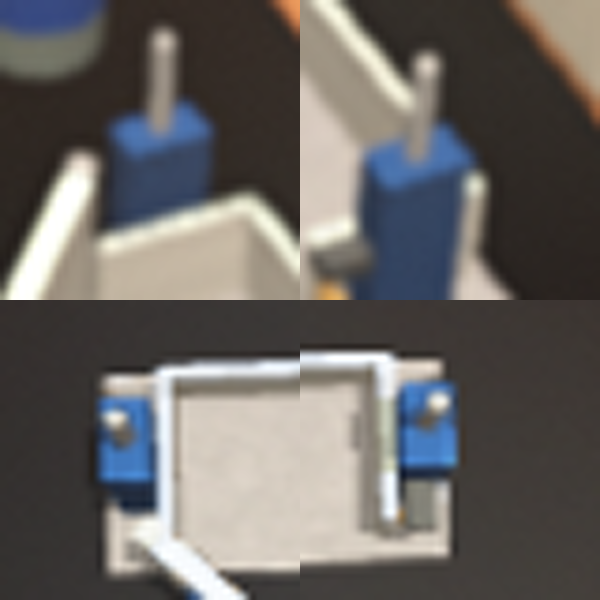

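View pics/m2.png

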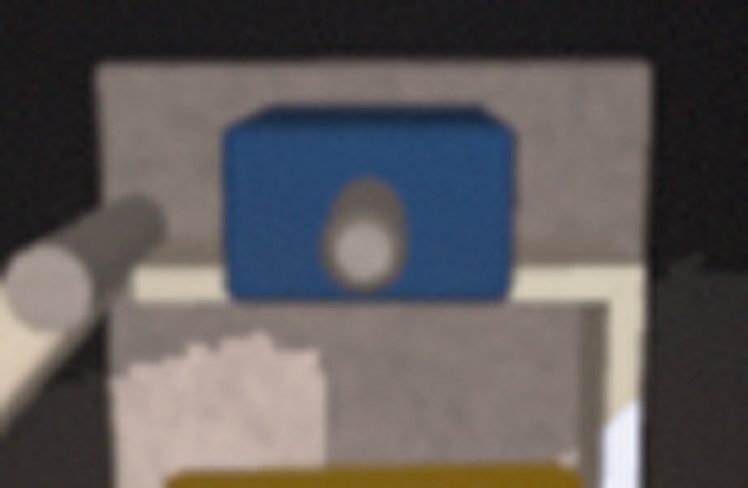

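```bash
python3 -c "
from h import *
w=ld('w2');t=ld('top0');s=ld('side0')
print('wrist tip',ray(w,315.3,138,156),'support',ray(w,316.5,132.4,106),'inner wall',ray(w,316,146.2,60),'back wall',ray(w,353.1,147,60))
for n,a,b in [('L',(285.1,145.6),(346.3,144.7)),('R',(363,143.2),(386.7,192.9))]: print(n,ray(t,*a,156),ray(s,*b,156))
print('box bottom far edge',[ray(w,u/6.5+259.6,172.,178)[:2].round(1) for u in (165,580)])
"
```

```text
wrist tip [663.03738531 109.42495353 156.        ] support [663.40600488 109.33129441 106.        ] inner wall [663.12275994  91.61368885  60.        ] back wall [701.4583879   92.40059083  60.        ]
L [662.90056082 108.15567918 156.        ] [661.7727827 107.7136065 156.       ]
R [ 674.92352853 -152.71289622  156.        ] [ 674.02150328 -153.76777852  156.        ]
box bottom far edge [array([643.8,  88.3]), array([686.6,  90.1])]
```

step_arm(series=[{"fingers": 0.6,"xyz": [-0.027,0,0.4],"turn": 0},{"fingers": 0.6,"xyz": [-0.027,0,0.8],"turn": 0},{"fingers": 0.6,"xyz": [-0.027,0,1.0],"turn": 0},{"fingers": 0.6,"xyz": [-0.027,0,1.0],"turn": 0},{"fingers": 0.6,"xyz": [-0.027,0,1.0],"turn": 0}])

```text
t: 9.82
eef_pos: [668.8, 52.9, 142.6]
tcp_rot: [2.178, 2.263, 0.003]
force: [0.6, -0.9, -2.5]
gripper_width: 43.6
finger_force: 42.4
```

step_arm(series=[{"fingers": 0.6,"xyz": [0,0,0.3],"turn": 0},{"fingers": 0.6,"xyz": [0,0,0.5],"turn": 0},{"fingers": 0.6,"xyz": [0,0,0.65],"turn": 0},{"fingers": 0.6,"xyz": [0,0,0.65],"turn": 0},{"fingers": 0.6,"xyz": [0,0,0.65],"turn": 0}])

```text
t: 10.45
eef_pos: [668.4, 52.5, 76.8]
tcp_rot: [2.178, 2.263, 0.001]
force: [-0.2, 0.3, -2.5]
gripper_width: 43.5
finger_force: 42.4
```

```bash
sed -i 's/^C0=.*/C0=np.array([668.7,-22.4]); CY=.0443/' h.py; python3 -c "
from h import *
show()"
```

```text
t 10.45 pos [668.4  52.5  76.8] yaw 0.038 w 43.5 F [-0.2  0.3 -2.5] q [ 0.06  0.74 -0.36  1.83  0.4   0.65 -0.49]
```

step_arm(series=[{"fingers": 0.6,"xyz": [0.01,0,0.04],"turn": 0},{"fingers": 0.6,"xyz": [0.01,0,0.07],"turn": 0},{"fingers": 0.6,"xyz": [0.01,0,0.07],"turn": 0},{"fingers": 0.6,"xyz": [0.01,0,0.07],"turn": 0}])

```text
t: 10.95
eef_pos: [668.1, 53.5, 70.5]
tcp_rot: [2.178, 2.263, 0.001]
force: [-3.5, -0.6, 7.0]
gripper_width: 43.5
finger_force: 42.1
```

step_arm(series=[{"fingers": 0.3,"xyz": [0,0,0],"turn": 0},{"fingers": 0.3,"xyz": [0,0,0],"turn": 0},{"fingers": 0.3,"xyz": [0,0,0],"turn": 0},{"fingers": 0.3,"xyz": [0,0,-0.4],"turn": 0},{"fingers": 0.3,"xyz": [0,0,-1],"turn": 0},{"fingers": 0.3,"xyz": [0,0,-1],"turn": 0},{"fingers": 0.3,"xyz": [0,0,-1],"turn": 0}])

```text
t: 11.82
eef_pos: [667.7, 52.9, 169.1]
tcp_rot: [2.179, 2.263, -0.0]
force: [0.9, 0.0, -0.5]
gripper_width: 59.5
finger_force: 0.0
```

```bash
python3 -c "
from h import *
show()
plan([(430.5,237.5,170,.43)])
plan([(430.5,237.5,170,.43),(430.5,237.5,60,.43),(430.5,237.5,150,.43),(430.5,237.5,150,CY),(520,180,240,CY),(*car(0,-1),240,CY)],(430.5,237.5,170),.43)"
```

```text
t 11.82 pos [667.7  52.9 169.1] yaw 0.038 w 59.5 F [ 0.9  0.  -0.5] q [ 0.1   0.63 -0.42  1.77  0.33  0.81 -0.44]
xyz [0.645, -0.767, -0.003] turn -0.196 rows 4
xyz [0.889, -0.462, -0.003] turn -0.0 rows 4
xyz [0.888, -0.463, -0.003] turn -0.0 rows 4
  at [430.5 237.5 170. ] 0.43
xyz [0.0, 0.0, 0.0] turn -0.0 rows 1
  at [430.5 237.5 170. ] 0.43
xyz [0.0, 0.0, 0.55] turn -0.0 rows 3
xyz [0.0, 0.0, 0.55] turn -0.0 rows 3
  at [430.5 237.5  60. ] 0.43
xyz [0.0, 0.0, -0.9] turn -0.0 rows 3
  at [430.5 237.5 150. ] 0.43
xyz [0.0, 0.0, 0.0] turn 0.193 rows 4
  at [430.5 237.5 150. ] 0.044
xyz [-0.614, 0.869, -0.9] turn -0.0 rows 5
  at [520. 180. 240.] 0.044
xyz [-0.699, 0.465, 0.0] turn -0.0 rows 3
xyz [-0.699, 0.466, 0.0] turn -0.0 rows 3
xyz [-0.699, 0.465, 0.0] turn -0.0 rows 3
  at [668.7 -23.4 240. ] 0.044
```

step_arm(series=[{"fingers": 0.2,"xyz": [0.645,-0.767,0],"turn": -0.196},{"fingers": 0.2,"xyz": [0.645,-0.767,0],"turn": -0.196},{"fingers": 0.2,"xyz": [0.645,-0.767,0],"turn": -0.196},{"fingers": 0.2,"xyz": [0.645,-0.767,0],"turn": -0.196}])

```text
t: 12.32
eef_pos: [588.9, 114.0, 168.2]
tcp_rot: [-1.698, -2.642, 0.002]
force: [0.8, -1.3, -0.0]
gripper_width: 68.4
finger_force: 0.0
```

step_arm(series=[{"fingers": 0.2,"xyz": [0.889,-0.462,0],"turn": 0},{"fingers": 0.2,"xyz": [0.889,-0.462,0],"turn": 0},{"fingers": 0.2,"xyz": [0.889,-0.462,0],"turn": 0}])

```text
t: 12.7
eef_pos: [508.5, 177.5, 169.0]
tcp_rot: [-1.694, -2.645, 0.001]
force: [0.6, -1.0, -0.4]
gripper_width: 68.1
finger_force: 0.0
```

step_arm(series=[{"fingers": 0.2,"xyz": [0.889,-0.462,0],"turn": 0},{"fingers": 0.2,"xyz": [0.889,-0.462,0],"turn": 0},{"fingers": 0.2,"xyz": [0.889,-0.462,0],"turn": 0},{"fingers": 0.2,"xyz": [0.889,-0.462,0],"turn": 0},{"fingers": 0.2,"xyz": [0.889,-0.462,0],"turn": 0}])

```text
t: 13.32
eef_pos: [432.1, 236.8, 169.0]
tcp_rot: [1.7, 2.641, -0.0]
force: [0.1, -0.6, -0.0]
gripper_width: 68.3
finger_force: 0.0
```

```bash
python3 -c "
from h import *
show()
plan([(430.5,237.5,60,.43)])
snap('wrist','w3')"
```

```text
t 13.32 pos [432.1 236.8 169. ] yaw 0.427 w 68.3 F [ 0.1 -0.6 -0. ] q [-0.23  0.46 -0.53  2.16  0.4   0.62 -0.62]
xyz [0.007, -0.006, 0.545] turn -0.002 rows 3
xyz [0.007, -0.006, 0.545] turn 0.0 rows 3
  at [430.5 237.5  60. ] 0.431
```

View pics/w3.png

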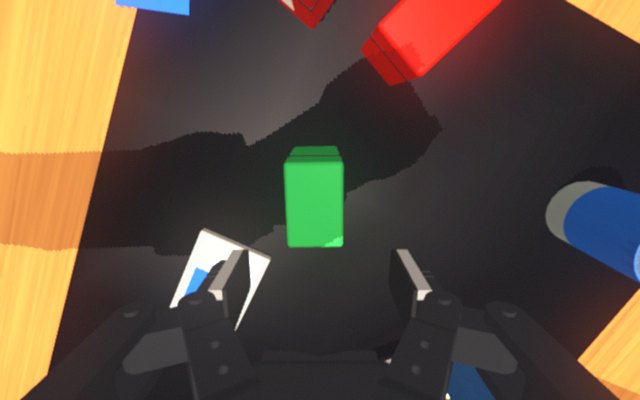

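Green box lies squarely between the fingers, top corners (286,162),(343,160),(343,247),(287,247).

```bash
python3 -c "
from h import *
c=ld('w3')
q=np.array([ray(c,u,v,92)[:2] for u,v in [(286,162),(343,160),(343,247),(287,247)]]);e=q[3]-q[0]+q[2]-q[1]; print(q.mean(0),np.arctan2(e[1],e[0])+np.pi/2)
r=np.array([ray(c,u,v,92)[:2] for u,v in [(376,33),(420,74)]]);print('red near edge',r)"
```

```text
[428.52208071 238.47779218] 0.4289805382400165
red near edge [[416.56769794 359.17619285]
 [453.9084017  349.77025576]]
```

step_arm(series=[{"fingers": 0.2,"xyz": [0.013,-0.012,0.5],"turn": 0},{"fingers": 0.2,"xyz": [0.013,-0.012,0.85],"turn": 0},{"fingers": 0.2,"xyz": [0.013,-0.012,1.0],"turn": 0},{"fingers": 0.2,"xyz": [0.013,-0.012,1.0],"turn": 0},{"fingers": 0.2,"xyz": [0.013,-0.012,1.0],"turn": 0}])

```text
t: 14.0
eef_pos: [429.6, 238.4, 69.7]
tcp_rot: [1.697, 2.643, 0.001]
force: [-0.1, -0.7, -0.0]
gripper_width: 68.4
finger_force: 0.0
```

```bash
python3 -c "
from h import *
show()"
```

```text
t 14.0 pos [429.6 238.4  69.7] yaw 0.429 w 68.4 F [-0.1 -0.7 -0. ] q [-0.37  0.61 -0.36  2.24  0.59  0.38 -0.8 ]
```

step_arm(series=[{"fingers": 0.2,"xyz": [0,0,0.09],"turn": 0},{"fingers": 0.2,"xyz": [0,0,0.09],"turn": 0},{"fingers": 0.6,"xyz": [0,0,0.09],"turn": 0},{"fingers": 0.6,"xyz": [0,0,0.09],"turn": 0},{"fingers": 0.6,"xyz": [0,0,0.09],"turn": 0},{"fingers": 0.6,"xyz": [0,0,0.09],"turn": 0},{"fingers": 0.6,"xyz": [0,0,-0.4],"turn": 0},{"fingers": 0.6,"xyz": [0,0,-0.9],"turn": 0},{"fingers": 0.6,"xyz": [0,0,-0.9],"turn": 0},{"fingers": 0.6,"xyz": [0,0,-0.9],"turn": 0.193},{"fingers": 0.6,"xyz": [0,0,-0.9],"turn": 0.193},{"fingers": 0.6,"xyz": [0,0,-0.9],"turn": 0.193},{"fingers": 0.6,"xyz": [0,0,-0.9],"turn": 0.193}])

```text
t: 15.62
eef_pos: [428.8, 238.5, 158.6]
tcp_rot: [-2.167, -2.274, 0.002]
force: [0.3, -0.5, -2.6]
gripper_width: 43.6
finger_force: 42.7
```

step_arm(series=[{"fingers": 0.6,"xyz": [-0.614,0.87,-0.8],"turn": 0},{"fingers": 0.6,"xyz": [-0.614,0.87,-0.8],"turn": 0},{"fingers": 0.6,"xyz": [-0.614,0.87,-0.8],"turn": 0},{"fingers": 0.6,"xyz": [-0.614,0.87,-0.8],"turn": 0}])

```text
t: 16.12
eef_pos: [518.6, 180.5, 238.8]
tcp_rot: [-2.171, -2.27, 0.001]
force: [-1.0, 0.1, -2.9]
gripper_width: 43.7
finger_force: 42.8
```

step_arm(series=[{"fingers": 0.6,"xyz": [-0.7,0.465,0],"turn": 0},{"fingers": 0.6,"xyz": [-0.7,0.465,0],"turn": 0},{"fingers": 0.6,"xyz": [-0.7,0.465,0],"turn": 0}])

```text
t: 16.5
eef_pos: [567.7, 112.1, 237.8]
tcp_rot: [-2.172, -2.268, 0.003]
force: [-0.9, 0.6, -3.5]
gripper_width: 43.8
finger_force: 42.8
```

step_arm(series=[{"fingers": 0.6,"xyz": [-0.7,0.465,0],"turn": 0},{"fingers": 0.6,"xyz": [-0.7,0.465,0],"turn": 0},{"fingers": 0.6,"xyz": [-0.7,0.465,0],"turn": 0}])

```text
t: 16.88
eef_pos: [617.4, 45.2, 238.3]
tcp_rot: [-2.172, -2.268, 0.002]
force: [-0.2, 1.9, -2.0]
gripper_width: 43.9
finger_force: 42.8
```

step_arm(series=[{"fingers": 0.6,"xyz": [-0.7,0.465,0],"turn": 0},{"fingers": 0.6,"xyz": [-0.7,0.465,0],"turn": 0},{"fingers": 0.6,"xyz": [-0.7,0.465,0],"turn": 0},{"fingers": 0.6,"xyz": [-0.7,0.465,0],"turn": 0},{"fingers": 0.6,"xyz": [-0.7,0.465,0],"turn": 0},{"fingers": 0.6,"xyz": [-0.7,0.465,0],"turn": 0}])

```text
t: 17.62
eef_pos: [666.9, -21.5, 239.5]
tcp_rot: [-2.17, -2.271, -0.0]
force: [-0.3, -0.4, -2.1]
gripper_width: 43.5
finger_force: 42.8
```

```bash
python3 -c "
from h import *
show()
snap('wrist','w4')
plan([(*car(0,-1),78,CY)])"
```

```text
t 17.62 pos [666.9 -21.5 239.5] yaw 0.045 w 43.5 F [-0.3 -0.4 -2.1] q [ 0.24  0.56 -0.45  1.71  0.29  0.94 -0.28]
xyz [-0.008, 0.008, 0.807] turn 0.0 rows 3
xyz [-0.009, 0.008, 0.807] turn 0.0 rows 3
  at [668.7 -23.4  78. ] 0.045
```

View pics/w4.png

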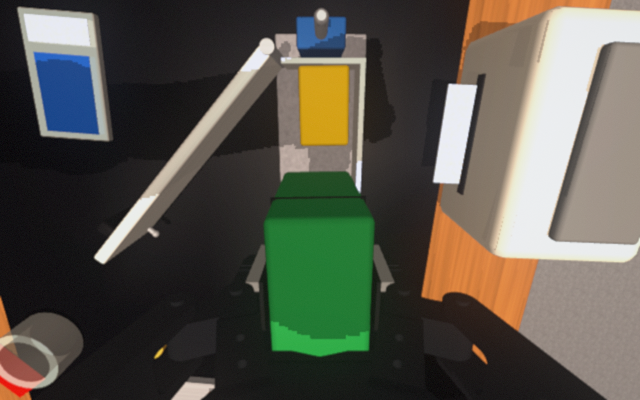

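Yellow stands square in the left slot, top (300..348, 66..146); green box far bottom edge at row 172.

```bash
python3 -c "
from h import *
c=ld('w4')
print([ray(c,u,v,100)[:2].round(1) for u,v in [(300,145),(348,145),(300,66),(348,66)]],[ray(c,u,v,178)[:2].round(1) for u,v in [(285,172),(351,172)]],ray(c,321,15.5,156))
"
```

```text
[array([648.8,  18.3]), array([691.9,  20.3]), array([647. ,  83.8]), array([687.1,  85.6])] [array([643.8,   9.7]), array([687.6,  11.7])] [663.15841486 108.11886757 156.        ]
```

step_arm(series=[{"fingers": 0.6,"xyz": [0,0.01,0.4],"turn": 0},{"fingers": 0.6,"xyz": [0,0.01,0.8],"turn": 0},{"fingers": 0.6,"xyz": [0,0.01,1.0],"turn": 0},{"fingers": 0.6,"xyz": [0,0.01,1.0],"turn": 0}])

```text
t: 18.18
eef_pos: [667.7, -22.4, 138.2]
tcp_rot: [-2.17, -2.269, 0.002]
force: [-0.1, -0.2, -0.9]
gripper_width: 43.4
finger_force: 42.8
```

step_arm(series=[{"fingers": 0.6,"xyz": [0,0,0.3],"turn": 0},{"fingers": 0.6,"xyz": [0,0,0.5],"turn": 0},{"fingers": 0.6,"xyz": [0,0,0.63],"turn": 0},{"fingers": 0.6,"xyz": [0,0,0.68],"turn": 0},{"fingers": 0.6,"xyz": [0,0,0.7],"turn": 0},{"fingers": 0.6,"xyz": [0,0,0.7],"turn": 0}])

```text
t: 18.92
eef_pos: [668.6, -22.5, 69.7]
tcp_rot: [2.172, 2.269, 0.001]
force: [0.5, -0.3, -2.7]
gripper_width: 43.4
finger_force: 42.8
```

step_arm(series=[{"fingers": 0.6,"xyz": [0,0,0.03],"turn": 0},{"fingers": 0.6,"xyz": [0,0,0.03],"turn": 0},{"fingers": 0.6,"xyz": [0,0,0.03],"turn": 0}])

```text
t: 19.3
eef_pos: [668.4, -22.5, 68.2]
tcp_rot: [2.171, 2.269, 0.0]
force: [-5.2, -0.6, 12.2]
gripper_width: 43.5
finger_force: 41.4
```

step_arm(series=[{"fingers": 0.3,"xyz": [0,0,0],"turn": 0},{"fingers": 0.3,"xyz": [0,0,0],"turn": 0},{"fingers": 0.3,"xyz": [0,0,0],"turn": 0},{"fingers": 0.3,"xyz": [0,0,-0.4],"turn": 0},{"fingers": 0.3,"xyz": [0,0,-1],"turn": 0},{"fingers": 0.3,"xyz": [0,0,-1],"turn": 0},{"fingers": 0.3,"xyz": [0,0,-1],"turn": 0}])

```text
t: 20.18
eef_pos: [668.1, -22.8, 166.1]
tcp_rot: [2.172, 2.269, -0.0]
force: [-0.3, -0.2, -1.2]
gripper_width: 60.1
finger_force: 0.0
```

```bash
python3 -c "
from h import *
show()
plan([(449,385.9,170,-.396)])"
```

```text
t 20.18 pos [668.1 -22.8 166.1] yaw 0.044 w 60.1 F [-0.3 -0.2 -1.2] q [ 0.22  0.63 -0.42  1.78  0.34  0.81 -0.32]
xyz [0.836, -0.402, -0.008] turn 0.22 rows 4
xyz [0.78, -0.959, -0.01] turn -0.0 rows 4
xyz [0.78, -0.96, -0.01] turn -0.0 rows 4
xyz [0.78, -0.959, -0.011] turn -0.0 rows 4
  at [449.  385.8 170. ] -0.396
```

step_arm(series=[{"fingers": 0.3,"xyz": [0.836,-0.402,-0.02],"turn": 0.22},{"fingers": 0.3,"xyz": [0.836,-0.402,-0.02],"turn": 0.22},{"fingers": 0.3,"xyz": [0.836,-0.402,-0.02],"turn": 0.22},{"fingers": 0.3,"xyz": [0.836,-0.402,-0.02],"turn": 0.22}])

```text
t: 20.68
eef_pos: [623.7, 59.4, 166.9]
tcp_rot: [-2.613, -1.743, 0.004]
force: [0.7, 0.5, -0.7]
gripper_width: 59.9
finger_force: 0.0
```

step_arm(series=[{"fingers": 0.3,"xyz": [0.78,-0.96,0],"turn": 0},{"fingers": 0.3,"xyz": [0.78,-0.96,0],"turn": 0},{"fingers": 0.3,"xyz": [0.78,-0.96,0],"turn": 0}])

```text
t: 21.05
eef_pos: [563.4, 172.9, 167.6]
tcp_rot: [-2.605, -1.751, 0.001]
force: [-0.2, -0.0, 0.4]
gripper_width: 60.0
finger_force: 0.0
```

step_arm(series=[{"fingers": 0.3,"xyz": [0.78,-0.96,0],"turn": 0},{"fingers": 0.3,"xyz": [0.78,-0.96,0],"turn": 0},{"fingers": 0.3,"xyz": [0.78,-0.96,0],"turn": 0}])

```text
t: 21.42
eef_pos: [505.2, 281.4, 167.7]
tcp_rot: [-2.606, -1.751, 0.001]
force: [0.2, -0.9, -0.3]
gripper_width: 59.6
finger_force: 0.0
```

step_arm(series=[{"fingers": 0.3,"xyz": [0.78,-0.96,0],"turn": 0},{"fingers": 0.3,"xyz": [0.78,-0.96,0],"turn": 0},{"fingers": 0.3,"xyz": [0.78,-0.96,0],"turn": 0},{"fingers": 0.3,"xyz": [0.78,-0.96,0],"turn": 0},{"fingers": 0.3,"xyz": [0.78,-0.96,0],"turn": 0},{"fingers": 0.3,"xyz": [0.78,-0.96,0],"turn": 0}])

```text
t: 22.18
eef_pos: [450.1, 384.6, 168.1]
tcp_rot: [2.617, 1.738, -0.001]
force: [-0.4, 0.7, -0.5]
gripper_width: 59.7
finger_force: 0.0
```

```bash
python3 -c "
from h import *
show()
c=snap('wrist','w5')
im=c['color'].astype(int)
m=((im[:,:,0]>120)&(im[:,:,1]<70)&(im[:,:,2]<70)).astype(np.uint8)
for k in cv2.findContours(m,0,2)[0]:
    if cv2.contourArea(k)>800: print(cv2.contourArea(k),cv2.boundingRect(k),cv2.approxPolyDP(k,4,True)[:,0].tolist())
"
```

```text
t 22.18 pos [450.1 384.6 168.1] yaw -0.398 w 59.7 F [-0.4  0.7 -0.5] q [-0.61  0.53 -0.28  1.96  0.22  0.68 -1.42]
7043.5 (140, 193, 118, 90) [[249, 194], [187, 202], [141, 235], [157, 281], [216, 276], [225, 262], [249, 246], [257, 230]]
5721.5 (282, 148, 62, 102) [[294, 148], [282, 168], [286, 245], [340, 248], [343, 166], [337, 151]]
```

View pics/w5.png

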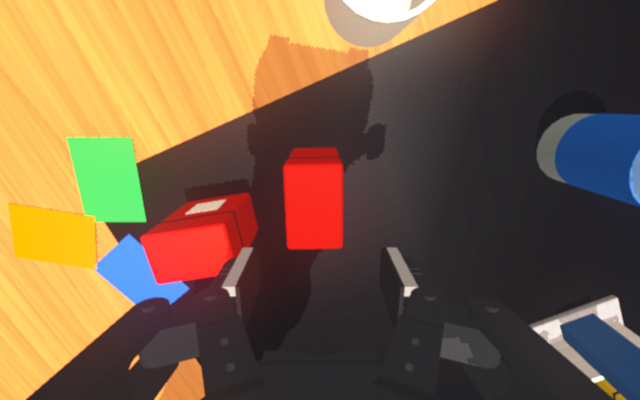

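Red box is square between the fingers (top 284–343, 165–248); the decoy red (190,245) stays ~16 mm clear of the left finger.

step_arm(series=[{"fingers": 0.3,"xyz": [0.01,0,0.5],"turn": 0},{"fingers": 0.3,"xyz": [0.01,0,0.85],"turn": 0},{"fingers": 0.3,"xyz": [0.01,0,1.0],"turn": 0},{"fingers": 0.3,"xyz": [0.01,0,1.0],"turn": 0}])

```text
t: 22.72
eef_pos: [449.3, 386.7, 67.8]
tcp_rot: [2.615, 1.741, -0.002]
force: [0.2, 0.4, 0.4]
gripper_width: 59.8
finger_force: 0.0
```

step_arm(series=[{"fingers": 0.3,"xyz": [0,0,0.07],"turn": 0},{"fingers": 0.3,"xyz": [0,0,0.07],"turn": 0},{"fingers": 0.6,"xyz": [0,0,0.07],"turn": 0},{"fingers": 0.6,"xyz": [0,0,0.07],"turn": 0},{"fingers": 0.6,"xyz": [0,0,0.07],"turn": 0},{"fingers": 0.6,"xyz": [0,0,0.07],"turn": 0},{"fingers": 0.6,"xyz": [0,0,-0.4],"turn": 0},{"fingers": 0.6,"xyz": [0,0,-0.9],"turn": 0},{"fingers": 0.6,"xyz": [0,0,-0.9],"turn": 0},{"fingers": 0.6,"xyz": [0,0,-0.9],"turn": -0.221},{"fingers": 0.6,"xyz": [0,0,-0.9],"turn": -0.221},{"fingers": 0.6,"xyz": [0,0,-0.9],"turn": -0.221},{"fingers": 0.6,"xyz": [0,0,-0.9],"turn": -0.221}])

```text
t: 24.35
eef_pos: [449.2, 386.3, 157.2]
tcp_rot: [-2.171, -2.271, 0.003]
force: [0.2, -0.1, -2.1]
gripper_width: 43.4
finger_force: 41.9
```

```bash
python3 -c "
from h import *
show()
plan([(530,250,240,CY),(*car(0,-76),240,CY)])"
```

```text
t 24.35 pos [449.2 386.3 157.2] yaw 0.045 w 43.4 F [ 0.2 -0.1 -2.1] q [-0.53  0.56 -0.41  1.96  0.34  0.69 -1.1 ]
xyz [-0.699, 0.373, -0.414] turn 0.0 rows 3
xyz [-0.699, 0.373, -0.414] turn 0.0 rows 3
  at [530. 250. 240.] 0.045
xyz [-0.886, 0.316, -0.0] turn 0.0 rows 4
xyz [-0.886, 0.316, -0.0] turn 0.0 rows 4
xyz [-0.886, 0.315, -0.0] turn 0.0 rows 4
xyz [-0.886, 0.316, -0.0] turn 0.0 rows 4
  at [672.1 -98.3 240. ] 0.045
```

step_arm(series=[{"fingers": 0.6,"xyz": [-0.7,0.373,-0.42],"turn": 0},{"fingers": 0.6,"xyz": [-0.7,0.373,-0.42],"turn": 0},{"fingers": 0.6,"xyz": [-0.7,0.373,-0.42],"turn": 0}])

```text
t: 24.72
eef_pos: [491.4, 316.7, 200.5]
tcp_rot: [2.175, 2.265, 0.001]
force: [0.0, 0.3, -2.0]
gripper_width: 43.4
finger_force: 42.0
```

step_arm(series=[{"fingers": 0.6,"xyz": [-0.7,0.373,-0.42],"turn": 0},{"fingers": 0.6,"xyz": [-0.7,0.373,-0.42],"turn": 0},{"fingers": 0.6,"xyz": [-0.7,0.373,-0.42],"turn": 0}])

```text
t: 25.1
eef_pos: [531.2, 249.6, 242.3]
tcp_rot: [2.174, 2.268, 0.001]
force: [0.4, 0.4, -1.9]
gripper_width: 43.5
finger_force: 42.0
```

step_arm(series=[{"fingers": 0.6,"xyz": [-0.886,0.316,0],"turn": 0},{"fingers": 0.6,"xyz": [-0.886,0.316,0],"turn": 0},{"fingers": 0.6,"xyz": [-0.886,0.316,0],"turn": 0}])

```text
t: 25.48
eef_pos: [566.0, 162.2, 240.9]
tcp_rot: [-2.173, -2.268, 0.003]
force: [0.6, 1.3, -1.0]
gripper_width: 43.8
finger_force: 42.0
```

step_arm(series=[{"fingers": 0.6,"xyz": [-0.886,0.316,0],"turn": 0},{"fingers": 0.6,"xyz": [-0.886,0.316,0],"turn": 0},{"fingers": 0.6,"xyz": [-0.886,0.316,0],"turn": 0}])

```text
t: 25.85
eef_pos: [601.7, 75.9, 241.1]
tcp_rot: [-2.172, -2.269, 0.002]
force: [-0.2, 0.1, -1.6]
gripper_width: 43.7
finger_force: 42.0
```

step_arm(series=[{"fingers": 0.6,"xyz": [-0.886,0.316,0],"turn": 0},{"fingers": 0.6,"xyz": [-0.886,0.316,0],"turn": 0},{"fingers": 0.6,"xyz": [-0.886,0.316,0],"turn": 0}])

```text
t: 26.22
eef_pos: [637.5, -10.6, 241.2]
tcp_rot: [-2.171, -2.269, 0.001]
force: [-0.4, 0.4, -1.8]
gripper_width: 43.4
finger_force: 42.0
```

step_arm(series=[{"fingers": 0.6,"xyz": [-0.886,0.316,0],"turn": 0},{"fingers": 0.6,"xyz": [-0.886,0.316,0],"turn": 0},{"fingers": 0.6,"xyz": [-0.886,0.316,0],"turn": 0},{"fingers": 0.6,"xyz": [-0.886,0.316,0],"turn": 0},{"fingers": 0.6,"xyz": [-0.886,0.316,0],"turn": 0},{"fingers": 0.6,"xyz": [-0.886,0.316,0],"turn": 0}])

```text
t: 26.98
eef_pos: [672.8, -96.0, 242.4]
tcp_rot: [-2.168, -2.274, -0.0]
force: [-0.1, -0.1, -2.2]
gripper_width: 43.6
finger_force: 42.0
```

```bash
python3 -c "
from h import *
show()
c=snap('wrist','w6')
im=c['color'].astype(int); r,g,b=im[...,0],im[...,1],im[...,2]
for n,m in (('red',(r>60)&(r>3*g)&(r>3*b)),('green',(g>1.6*r)&(g>1.6*b)&(g>60))):
  for k in cv2.findContours(m.astype(np.uint8),0,2)[0]:
    if cv2.contourArea(k)>500: print(n,cv2.boundingRect(k),cv2.approxPolyDP(k,3,True)[:,0].tolist())
plan([(*car(0,-76),138,CY)])"
```

```text
t 26.98 pos [672.8 -96.  242.4] yaw 0.048 w 43.6 F [-0.1 -0.1 -2.2] q [ 0.33  0.56 -0.42  1.68  0.27  0.95 -0.14]
red (264, 173, 110, 185) [[287, 174], [276, 198], [321, 198], [275, 200], [264, 223], [272, 349], [319, 357], [367, 351], [372, 217], [361, 199], [336, 197], [359, 195], [344, 173]]
green (293, 67, 49, 79) [[295, 67], [295, 143], [339, 144], [341, 69]]
xyz [-0.009, -0.004, 0.522] turn 0.001 rows 3
xyz [-0.009, -0.004, 0.522] turn 0.0 rows 3
  at [672.1 -98.3 138. ] 0.045
```

```bash
python3 -c "
from h import *
c=ld('w6')
print([ray(c,u,v,100)[:2].round(1) for u,v in [(293,145),(341,145),(295,67),(341,68)]],[ray(c,u,v,181)[:2].round(1) for u,v in [(285,173),(349,173)]])
"
```

```text
[array([648.1, -56.9]), array([691.6, -54.8]), array([648.2,   8.6]), array([687.2,   9.7])] [array([649.6, -65.5]), array([692.1, -63.4])]
```

step_arm(series=[{"fingers": 0.6,"xyz": [-0.01,0,0.4],"turn": 0},{"fingers": 0.6,"xyz": [-0.01,0,0.7],"turn": 0},{"fingers": 0.6,"xyz": [-0.01,0,0.7],"turn": 0},{"fingers": 0.6,"xyz": [-0.01,0,0.7],"turn": 0}])

```text
t: 27.52
eef_pos: [673.7, -98.2, 173.4]
tcp_rot: [2.169, 2.272, 0.002]
force: [-0.1, 1.0, -1.0]
gripper_width: 43.8
finger_force: 41.9
```

step_arm(series=[{"fingers": 0.6,"xyz": [0.025,0,0.2],"turn": 0},{"fingers": 0.6,"xyz": [0.025,0,0.5],"turn": 0},{"fingers": 0.6,"xyz": [0.025,0,0.8],"turn": 0},{"fingers": 0.6,"xyz": [0.025,0,0.95],"turn": 0},{"fingers": 0.6,"xyz": [0.025,0,1.0],"turn": 0},{"fingers": 0.6,"xyz": [0.025,0,1.0],"turn": 0}])

```text
t: 28.28
eef_pos: [673.2, -96.0, 72.6]
tcp_rot: [2.169, 2.272, 0.001]
force: [0.8, -0.5, -2.0]
gripper_width: 43.7
finger_force: 41.9
```

step_arm(series=[{"fingers": 0.6,"xyz": [0,0,0.03],"turn": 0},{"fingers": 0.6,"xyz": [0,0,0.05],"turn": 0},{"fingers": 0.6,"xyz": [0,0,0.05],"turn": 0}])

```text
t: 28.65
eef_pos: [673.4, -96.2, 69.8]
tcp_rot: [2.169, 2.27, 0.001]
force: [-5.3, -1.3, 14.4]
gripper_width: 43.8
finger_force: 40.7
```

step_arm(series=[{"fingers": 0.3,"xyz": [0,0,0],"turn": 0},{"fingers": 0.3,"xyz": [0,0,0],"turn": 0},{"fingers": 0.3,"xyz": [0,0,0],"turn": 0},{"fingers": 0.3,"xyz": [0,0,-0.4],"turn": 0},{"fingers": 0.3,"xyz": [0,0,-1],"turn": 0},{"fingers": 0.3,"xyz": [0,0,-1],"turn": 0},{"fingers": 0.3,"xyz": [0,0,-1],"turn": 0}])

```text
t: 29.52
eef_pos: [672.5, -96.3, 167.1]
tcp_rot: [2.17, 2.272, -0.0]
force: [0.3, -0.3, -0.6]
gripper_width: 59.9
finger_force: 0.0
```

```bash
python3 -c "
from h import *
show()
plan([(540,-300,240,-1.637)])"
```

```text
t 29.52 pos [672.5 -96.3 167.1] yaw 0.046 w 59.9 F [ 0.3 -0.3 -0.6] q [ 0.31  0.64 -0.39  1.75  0.32  0.82 -0.19]
xyz [-0.987, -0.709, -0.365] turn 0.841 rows 12
xyz [-0.297, 0.53, -0.182] turn 0.0 rows 3
xyz [-0.297, 0.53, -0.182] turn 0.0 rows 3
  at [ 540. -300.  240.] -1.636
```

step_arm(series=[{"fingers": 0.3,"xyz": [0,0,-0.5],"turn": 0},{"fingers": 0.3,"xyz": [-0.987,-0.709,-0.73],"turn": 0.841},{"fingers": 0.3,"xyz": [-0.987,-0.709,-0.73],"turn": 0.841},{"fingers": 0.3,"xyz": [-0.987,-0.709,-0.73],"turn": 0.841},{"fingers": 0.3,"xyz": [-0.987,-0.709,-0.73],"turn": 0.841},{"fingers": 0.3,"xyz": [-0.987,-0.709,-0.73],"turn": 0.841},{"fingers": 0.3,"xyz": [-0.987,-0.709,-0.73],"turn": 0.841},{"fingers": 0.3,"xyz": [-0.987,-0.709,-0.73],"turn": 0.841},{"fingers": 0.3,"xyz": [-0.987,-0.709,-0.73],"turn": 0.841},{"fingers": 0.3,"xyz": [-0.987,-0.709,-0.73],"turn": 0.841},{"fingers": 0.3,"xyz": [-0.987,-0.709,-0.73],"turn": 0.841},{"fingers": 0.3,"xyz": [-0.987,-0.709,-0.73],"turn": 0.841}])

```text
t: 31.02
eef_pos: [606.2, -197.7, 239.3]
tcp_rot: [-3.14, 0.096, 0.003]
force: [-0.6, 0.0, 0.9]
gripper_width: 59.7
finger_force: 0.0
```

step_arm(series=[{"fingers": 0.3,"xyz": [-0.3,0.95,0],"turn": 0},{"fingers": 0.3,"xyz": [-0.3,0.95,0],"turn": 0},{"fingers": 0.3,"xyz": [-0.3,0.95,0],"turn": 0},{"fingers": 0.3,"xyz": [-0.3,0.95,0],"turn": 0},{"fingers": 0.3,"xyz": [-0.3,0.95,0],"turn": 0}])

```text
t: 31.65
eef_pos: [571.0, -289.3, 240.1]
tcp_rot: [-3.139, 0.098, 0.0]
force: [-0.2, -0.7, 0.2]
gripper_width: 59.9
finger_force: 0.0
```

```bash
python3 -c "
from h import *
show()
snap('top','t2'); snap('wrist','w7')
a=cv2.imread('pics/t2.png')[125:235,275:440]; b=cv2.imread('pics/w7.png')
cv2.imwrite('pics/m3.png',np.vstack([cv2.resize(a,(560,373),interpolation=cv2.INTER_CUBIC),cv2.resize(b,(560,350))])[:600] if 0 else np.vstack([cv2.resize(a,(420,280),interpolation=cv2.INTER_CUBIC),cv2.resize(b,(420,262))]))
cv2.imwrite('pics/t2c.png',cv2.resize(a,None,fx=4.8,fy=4.8,interpolation=cv2.INTER_CUBIC))
"
```

```text
t 31.65 pos [ 571.  -289.3  240.1] yaw -1.633 w 59.9 F [-0.2 -0.7  0.2] q [ 0.36  0.49  0.03  1.8  -0.02  0.86 -1.23]
```

View pics/w7.png

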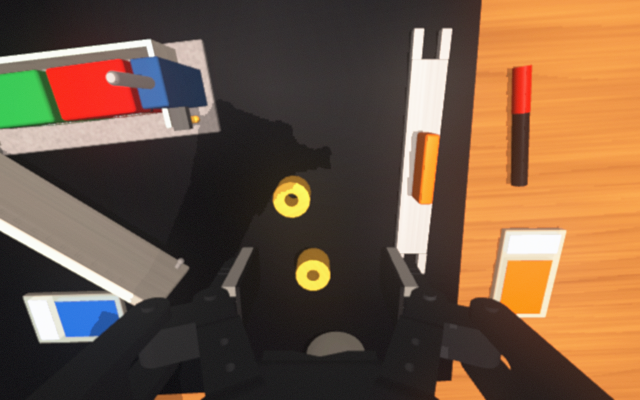

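Wrist view: sleeves at (291,198) and (313,273) tops, bar at right with handle top ~(428,168), fork end (432,30); red and green boxes stand in the carrier. Measuring by code with the top camera as well.

```bash
cat >> h.py <<'E'
def orange(c,box):
    im=c['color'].astype(int); r,g,b=im[...,0],im[...,1],im[...,2]
    m=((r>180)&(g>70)&(g<175)&(b<90)).astype(np.uint8); k=np.zeros_like(m); u0,v0,u1,v1=box; k[v0:v1,u0:u1]=m[v0:v1,u0:u1]
    return max(cv2.findContours(k,0,2)[0],key=cv2.contourArea)
def brass(c,box,z=36):
    im=c['color'].astype(int); r,g,b=im[...,0],im[...,1],im[...,2]
    m=((r>150)&(g>130)&(b<140)&(r-b>70)).astype(np.uint8); k=np.zeros_like(m); u0,v0,u1,v1=box; k[v0:v1,u0:u1]=m[v0:v1,u0:u1]
    out=[]
    for q in cv2.findContours(k,0,2)[0]:
        if cv2.contourArea(q)>60:
            (u,v),ra=cv2.minEnclosingCircle(q); out.append((ray(c,u,v,z)[:2].round(1),round(u,1),round(v,1),round(ra,1)))
    return out
E
python3 - <<'E'
from h import *
for f,hb in (('t2',(400,160,440,215)),('top0',(400,160,440,215)),('w7',(395,120,450,215))):
    c=ld(f); q=orange(c,hb); R=cv2.minAreaRect(q); bp=cv2.boxPoints(R); W=np.array([ray(c,u,v,46)[:2] for u,v in bp]); print(f,'handle',cv2.contourArea(q),bp.round(1).tolist(),W.round(1).tolist(),W.mean(0).round(1))
    print(brass(c,(260,170,420,300) if f=='w7' else (375,170,410,230)))
    if f!='w7':
        im=c['color'].astype(int); m=((im.min(2)>140)).astype(np.uint8); k=np.zeros_like(m); k[135:235,405:440]=m[135:235,405:440]
        q=max(cv2.findContours(k,0,2)[0],key=cv2.contourArea); R=cv2.minAreaRect(np.vstack([q,orange(c,hb)])); W=np.array([ray(c,u,v,12)[:2] for u,v in cv2.boxPoints(R)]); print('bar',W.round().tolist(),W.mean(0).round(1))
c=ld('w7'); a=ray(c,413,28,12)-0;b=ray(c,452,28,12);l=ray(c,399,254,12);print(a,b,l)
E
```

```text
Traceback (most recent call last):
  File "h.py", line 36, in orange
    return max(cv2.findContours(k,0,2)[0],key=cv2.contourArea)
ValueError: max() iterable argument is empty
```

```bash
python3 - <<'E'
from h import *
for f,hb in (('top0',(400,160,440,215)),('w7',(395,120,450,215))):
    c=ld(f); q=orange(c,hb); bp=cv2.boxPoints(cv2.minAreaRect(q)); W=np.array([ray(c,u,v,46)[:2] for u,v in bp]); print(f,'handle',cv2.contourArea(q),bp.round(1).tolist(),W.round(1).tolist(),W.mean(0).round(1))
    print(brass(c,(260,170,420,300) if f=='w7' else (375,170,410,230)))
c=ld('w7'); 
for p in [(413,28),(452,28),(399,254)]: print(ray(c,*p,12).round(1))
E
```

```text
top0 handle 4.0 [[421.0, 174.0], [422.0, 174.0], [422.0, 194.0], [421.0, 194.0]] [[587.6, -375.2], [587.7, -378.8], [515.1, -378.9], [515.1, -375.3]] [ 551.4 -377. ]
[(array([ 443. , -272.9]), 392.0, 213.6, 6.2), (array([ 544.5, -254.1]), 387.0, 185.6, 6.2)]
w7 handle 901.0 [[417.5, 202.6999969482422], [425.29998779296875, 132.39999389648438], [439.5, 133.89999389648438], [431.6000061035156, 204.3000030517578]] [[534.9, -399.2], [613.0, -405.0], [610.4, -420.1], [532.1, -415.3]] [ 572.6 -409.9]
[(array([ 444.6, -273.3]), 312.5, 274.5, 17.1), (array([ 544.8, -255.1]), 291.1, 199.4, 18.5)]
[ 719.8 -399.    12. ]
[ 717.2 -440.4   12. ]
[ 453.9 -387.7   12. ]
```

The bar has been knocked: handle now at (572.6,−409.9), yaw unchanged; the sleeves are where they were.

```bash
python3 -c "
from h import *
plan([(572.6,-409.9,150,-1.631),(572.6,-409.9,60,-1.631)])"
```

```text
xyz [0.046, 0.6, 0.451] turn -0.001 rows 3
xyz [0.044, 0.6, 0.451] turn -0.0 rows 3
  at [ 572.6 -409.9  150. ] -1.632
xyz [0.0, 0.0, 0.9] turn -0.0 rows 3
  at [ 572.6 -409.9   60. ] -1.632
```

step_arm(series=[{"fingers": 0.3,"xyz": [0.046,0.6,0.45],"turn": 0},{"fingers": 0.3,"xyz": [0.046,0.6,0.45],"turn": 0},{"fingers": 0.3,"xyz": [0.046,0.6,0.45],"turn": 0}])

```text
t: 32.12
eef_pos: [570.8, -350.9, 194.4]
tcp_rot: [-3.139, 0.103, 0.002]
force: [-0.7, 0.7, 1.4]
gripper_width: 59.9
finger_force: 0.0
```

step_arm(series=[{"fingers": 0.3,"xyz": [0.046,0.6,0.45],"turn": 0},{"fingers": 0.3,"xyz": [0.046,0.6,0.45],"turn": 0},{"fingers": 0.3,"xyz": [0.046,0.6,0.45],"turn": 0},{"fingers": 0.3,"xyz": [0.046,0.6,0.45],"turn": 0},{"fingers": 0.3,"xyz": [0.046,0.6,0.45],"turn": 0}])

```text
t: 32.75
eef_pos: [572.8, -409.8, 151.5]
tcp_rot: [3.14, -0.1, 0.002]
force: [0.1, -0.9, -0.5]
gripper_width: 59.5
finger_force: 0.0
```

```bash
python3 -c "
from h import *
show()
c=snap('wrist','w8')
q=orange(c,(200,60,480,300)); bp=cv2.boxPoints(cv2.minAreaRect(q)); W=np.array([ray(c,u,v,46)[:2] for u,v in bp]); print(cv2.contourArea(q),bp.round(1).tolist(),W.round(1).tolist(),W.mean(0).round(1))
im=c['color'].astype(int); m=(im.min(2)>120).astype(np.uint8); k=max(cv2.findContours(m[:,240:400],0,2)[0],key=cv2.contourArea); print(cv2.boundingRect(k), cv2.approxPolyDP(k,4,True)[:,0].tolist())
plan([(*W.mean(0),60,-1.631)])"
```

```text
t 32.75 pos [ 572.8 -409.8  151.5] yaw -1.634 w 59.5 F [ 0.1 -0.9 -0.5] q [ 0.52  0.66  0.03  1.72 -0.03  0.77 -1.07]
18787.5 [[386.0, 60.0], [479.0, 60.0], [479.0, 285.0], [386.0, 285.0]] [[677.7, -465.7], [673.5, -533.6], [484.2, -550.1], [489.5, -465.7]] [ 581.2 -503.8]
(56, 15, 51, 309) [[56, 15], [62, 322], [71, 323], [72, 299], [89, 299], [90, 323], [98, 323], [106, 15], [93, 15], [91, 56], [69, 55], [69, 15]]
xyz [0.146, 0.93, 0.913] turn -0.002 rows 4
  at [ 581.2 -503.8   60. ] -1.631
```

```bash
python3 -c "
from h import *
c=ld('w8')
q=orange(c,(285,60,370,300)); bp=cv2.boxPoints(cv2.minAreaRect(q)); W=np.array([ray(c,u,v,46)[:2] for u,v in bp]); print(cv2.contourArea(q),bp.round(1).tolist(),W.round(1).tolist(),W.mean(0).round(1))
B=np.array([ray(c,u,v,12)[:2] for u,v in [(296,15),(346,15),(302,323),(338,323)]]);d=B[0]+B[1]-B[2]-B[3];print(B.round(1),B.mean(0),np.linalg.norm(d)/2,np.arctan2(d[1],d[0])-np.pi/2)
plan([(*W.mean(0),60,-1.631)])"
```

```text
1469.5 [[312.0, 155.0], [330.0, 155.0], [330.0, 243.0], [312.0, 243.0]] [[611.7, -406.8], [610.8, -421.1], [534.4, -417.1], [535.3, -401.4]] [ 573.1 -411.6]
[[ 719.4 -400.7]
 [ 716.9 -440.7]
 [ 426.4 -382.3]
 [ 423.9 -421. ]] [ 571.65683937 -411.16632437] 293.60671302694305 -1.6356909264935817
xyz [0.006, 0.015, 0.913] turn -0.002 rows 4
  at [ 573.1 -411.6   60. ] -1.631
```

step_arm(series=[{"fingers": 0.3,"xyz": [0,0.015,0.4],"turn": 0},{"fingers": 0.3,"xyz": [0,0.015,0.8],"turn": 0},{"fingers": 0.3,"xyz": [0,0.015,1.0],"turn": 0},{"fingers": 0.3,"xyz": [0,0.015,1.0],"turn": 0},{"fingers": 0.3,"xyz": [0,0.015,1.0],"turn": 0}])

```text
t: 33.42
eef_pos: [572.5, -413.0, 51.7]
tcp_rot: [3.139, -0.102, 0.002]
force: [0.3, -0.7, -0.8]
gripper_width: 60.1
finger_force: 0.0
```

step_arm(series=[{"fingers": 0.3,"xyz": [0,0,0.2],"turn": 0},{"fingers": 0.3,"xyz": [0,0,0.32],"turn": 0},{"fingers": 0.3,"xyz": [0,0,0.32],"turn": 0},{"fingers": 0.9,"xyz": [0,0,0.32],"turn": 0},{"fingers": 0.9,"xyz": [0,0,0.32],"turn": 0},{"fingers": 0.9,"xyz": [0,0,0.32],"turn": 0},{"fingers": 0.9,"xyz": [0,0,0.32],"turn": 0},{"fingers": 0.9,"xyz": [0,0,0.32],"turn": 0}], grip_force=70)

```text
t: 34.42
eef_pos: [572.0, -412.6, 18.9]
tcp_rot: [3.14, -0.102, 0.001]
force: [-0.9, 1.9, 5.6]
gripper_width: 14.9
finger_force: 69.7
```

```bash
python3 -c "
from h import *
show()
plan([(572,-411,115,-1.634),(572,-411,200,-1.634),(*car(0,0),200,CY)])"
```

```text
t 34.42 pos [ 572.  -412.6   18.9] yaw -1.636 w 14.9 F [-0.9  1.9  5.6] q [ 0.53  0.82  0.02  1.78 -0.03  0.54 -1.07]
xyz [-0.001, -0.016, -0.961] turn -0.001 rows 4
  at [ 572. -411.  115.] -1.634
xyz [0.0, -0.0, -0.85] turn 0.0 rows 3
  at [ 572. -411.  200.] -1.634
xyz [0.18, -0.985, -0.0] turn -0.839 rows 12
xyz [0.96, 0.284, -0.0] turn -0.0 rows 4
xyz [0.96, 0.285, -0.0] turn -0.0 rows 4
xyz [0.959, 0.284, -0.0] turn -0.0 rows 4
  at [668.7 -22.4 200. ] 0.044
```

step_arm(series=[{"fingers": 0.9,"xyz": [0,0,-0.3],"turn": 0},{"fingers": 0.9,"xyz": [0,0,-0.6],"turn": 0},{"fingers": 0.9,"xyz": [0,0,-1],"turn": 0},{"fingers": 0.9,"xyz": [0,0,-1],"turn": 0},{"fingers": 0.9,"xyz": [0,0,-1],"turn": 0}], grip_force=90)

```text
t: 35.05
eef_pos: [570.9, -412.1, 116.9]
tcp_rot: [-3.139, 0.102, 0.003]
force: [0.2, -0.3, -5.6]
gripper_width: 14.4
finger_force: 88.8
```

step_arm(series=[{"fingers": 0.9,"xyz": [0,0,-0.5],"turn": 0},{"fingers": 0.9,"xyz": [0,0,-0.9],"turn": 0},{"fingers": 0.9,"xyz": [0,0,-0.9],"turn": 0},{"fingers": 0.9,"xyz": [0,0,-0.9],"turn": 0}])

```text
t: 35.55
eef_pos: [570.6, -411.8, 205.7]
tcp_rot: [-3.138, 0.102, 0.005]
force: [-1.1, 0.4, -5.4]
gripper_width: 14.7
finger_force: 89.1
```

step_arm(series=[{"fingers": 0.9,"xyz": [0.05,-0.25,0],"turn": -0.21},{"fingers": 0.9,"xyz": [0.05,-0.25,0],"turn": -0.21},{"fingers": 0.9,"xyz": [0.09,-0.5,0],"turn": -0.42},{"fingers": 0.9,"xyz": [0.09,-0.5,0],"turn": -0.42},{"fingers": 0.9,"xyz": [0.09,-0.5,0],"turn": -0.42},{"fingers": 0.9,"xyz": [0.18,-0.985,0],"turn": -0.63},{"fingers": 0.9,"xyz": [0.18,-0.985,0],"turn": -0.63},{"fingers": 0.9,"xyz": [0.18,-0.985,0],"turn": -0.63},{"fingers": 0.9,"xyz": [0.18,-0.985,0],"turn": -0.84},{"fingers": 0.9,"xyz": [0.18,-0.985,0],"turn": -0.84},{"fingers": 0.9,"xyz": [0.18,-0.985,0],"turn": -0.84},{"fingers": 0.9,"xyz": [0.18,-0.985,0],"turn": -0.84}])

```text
t: 37.05
eef_pos: [595.4, -316.0, 207.3]
tcp_rot: [-2.177, -2.263, 0.001]
force: [0.5, 0.6, -4.6]
gripper_width: 14.5
finger_force: 88.9
```

```bash
python3 -c "
from h import *
show()
plan([(*car(0,0),210,CY)])"
```

```text
t 37.05 pos [ 595.4 -316.   207.3] yaw 0.039 w 14.5 F [ 0.5  0.6 -4.6] q [ 0.68  0.6  -0.43  1.73  0.31  0.89  0.16]
xyz [0.969, 0.282, -0.009] turn -0.003 rows 4
xyz [0.967, 0.288, -0.009] turn 0.0 rows 4
xyz [0.966, 0.288, -0.009] turn 0.0 rows 4
  at [668.7 -22.4 210. ] 0.045
```

step_arm(series=[{"fingers": 0.9,"xyz": [0.968,0.284,0],"turn": -0.003},{"fingers": 0.9,"xyz": [0.968,0.284,0],"turn": -0.003},{"fingers": 0.9,"xyz": [0.968,0.284,0],"turn": -0.003}])

```text
t: 37.42
eef_pos: [621.4, -212.6, 208.5]
tcp_rot: [-2.162, -2.278, -0.003]
force: [-0.0, -0.9, -4.4]
gripper_width: 14.3
finger_force: 88.8
```

step_arm(series=[{"fingers": 0.9,"xyz": [0.968,0.286,0],"turn": 0},{"fingers": 0.9,"xyz": [0.968,0.286,0],"turn": 0},{"fingers": 0.9,"xyz": [0.968,0.286,0],"turn": 0}])

```text
t: 37.8
eef_pos: [644.7, -115.4, 208.4]
tcp_rot: [-2.162, -2.278, -0.003]
force: [-0.4, -0.5, -4.6]
gripper_width: 14.6
finger_force: 88.8
```

step_arm(series=[{"fingers": 0.9,"xyz": [0.4,0.1,0],"turn": 0},{"fingers": 0.9,"xyz": [0.967,0.288,0],"turn": 0},{"fingers": 0.9,"xyz": [0.967,0.288,0],"turn": 0},{"fingers": 0.9,"xyz": [0.967,0.288,0],"turn": 0},{"fingers": 0.9,"xyz": [0.967,0.288,0],"turn": 0},{"fingers": 0.9,"xyz": [0.967,0.288,0],"turn": 0},{"fingers": 0.9,"xyz": [0.967,0.288,0],"turn": 0},{"fingers": 0.9,"xyz": [0.967,0.288,0],"turn": 0}])

```text
t: 38.8
eef_pos: [667.8, -21.7, 208.3]
tcp_rot: [2.166, 2.276, 0.0]
force: [0.0, 0.2, -4.9]
gripper_width: 14.5
finger_force: 89.0
```

```bash
python3 -c "
from h import *
show()
plan([(*car(0,0),140,CY)])
c=snap('wrist','w9'); snap('side','s9')
im=c['color'].astype(int)
L=ray;print(proj(c,(662.9,108.6,156)))
a=cv2.imread('pics/w9.png'); b=cv2.imread('pics/s9.png')
cv2.imwrite('pics/m9.png',np.vstack([cv2.resize(a[0:170,230:430],(690,587) if 0 else (480,300),interpolation=cv2.INTER_CUBIC),cv2.resize(b[100:260,280:440][:,:],(480,300),interpolation=cv2.INTER_CUBIC)]))
"
```

```text
t 38.8 pos [667.8 -21.7 208.3] yaw 0.049 w 14.5 F [ 0.   0.2 -4.9] q [ 0.23  0.59 -0.43  1.74  0.31  0.88 -0.29]
xyz [-0.007, 0.009, 0.683] turn 0.003 rows 3
  at [668.7 -22.4 140. ] 0.043
[320.2270242   -2.07878046]
```

View pics/m9.png

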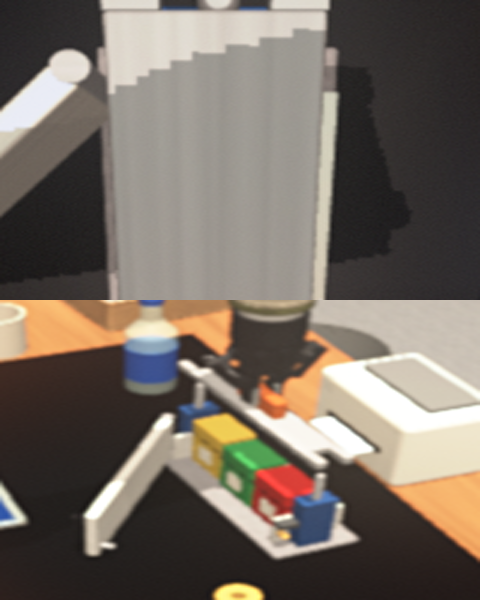

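Wrist crop: bar fork slot spans about u 297–342 just at the top edge with the left shaft tip at u≈321 showing inside it; side view shows the bar level above both shafts and the three boxes standing.

```bash
python3 -c "
from h import *
c=ld('w9')
print('slot corners',ray(c,296.7,5.9,201.8)[:2],ray(c,342.3,5.9,201.8)[:2], 'expected', car(0,118), 'tip',ray(c,321,0,156)[:2])
for v in (20,140): 
  g=c['color'][v].astype(int).sum(1); print(v,[ray(c,u,v,201.8)[:2].round(1).tolist() for u in np.where(np.abs(np.diff(g))>120)[0] if 230<u<400],[u for u in np.where(np.abs(np.diff(g))>120)[0] if 230<u<400])
"
```

```text
slot corners [653.80115467  91.99127191] [672.80470932  92.944735  ] expected [663.47430962  95.48423202] tip [663.37042165 107.63733827]
20 [[643.5, 86.3], [644.0, 86.3], [682.8, 88.2]] [np.int64(272), np.int64(273), np.int64(365)]
140 [[687.4, 38.4], [687.9, 38.4]] [np.int64(365), np.int64(366)]
```

step_arm(series=[{"fingers": 0.9,"xyz": [0.02,0,0.15],"turn": 0.002},{"fingers": 0.9,"xyz": [0.02,0,0.3],"turn": 0.002},{"fingers": 0.9,"xyz": [0.02,0,0.4],"turn": 0.002},{"fingers": 0.9,"xyz": [0.02,0,0.5],"turn": 0.002},{"fingers": 0.9,"xyz": [0.02,0,0.5],"turn": 0.002},{"fingers": 0.9,"xyz": [0.02,0,0.5],"turn": 0.002}])

```text
t: 39.65
eef_pos: [668.0, -19.3, 158.5]
tcp_rot: [2.17, 2.272, 0.001]
force: [0.9, 0.9, -4.0]
gripper_width: 14.7
finger_force: 89.0
```

```bash
python3 -c "
from h import *
show()"
```

```text
t 39.65 pos [668.  -19.3 158.5] yaw 0.046 w 14.7 F [ 0.9  0.9 -4. ] q [ 0.21  0.64 -0.41  1.78  0.34  0.79 -0.33]
```

step_arm(series=[{"fingers": 0.9,"xyz": [0,0,0.1],"turn": 0},{"fingers": 0.9,"xyz": [0,0,0.2],"turn": 0},{"fingers": 0.9,"xyz": [0,0,0.28],"turn": 0},{"fingers": 0.9,"xyz": [0,0,0.33],"turn": 0},{"fingers": 0.9,"xyz": [0,0,0.35],"turn": 0},{"fingers": 0.9,"xyz": [0,0,0.35],"turn": 0}])

```text
t: 40.4
eef_pos: [667.4, -19.4, 124.9]
tcp_rot: [2.169, 2.271, -0.001]
force: [-7.2, -1.1, 11.8]
gripper_width: 14.7
finger_force: 91.4
```

step_arm(series=[{"fingers": 0.6,"xyz": [0,0,0],"turn": 0},{"fingers": 0.6,"xyz": [0,0,0],"turn": 0},{"fingers": 0.4,"xyz": [0,0,0],"turn": 0},{"fingers": 0.3,"xyz": [0,0,-0.4],"turn": 0},{"fingers": 0.3,"xyz": [0,0,-0.95],"turn": 0},{"fingers": 0.3,"xyz": [0,0,-0.95],"turn": 0},{"fingers": 0.3,"xyz": [0,0,-0.95],"turn": 0}], grip_force=40)

```text
t: 41.28
eef_pos: [667.6, -19.6, 218.1]
tcp_rot: [2.17, 2.272, -0.0]
force: [0.0, -0.2, -0.2]
gripper_width: 60.1
finger_force: 0.0
```

```bash
python3 -c "
from h import *
show()
plan([(544.7,-254.6,220,CY)])"
```

```text
t 41.27 pos [667.6 -19.6 218.1] yaw 0.046 w 60.1 F [ 0.  -0.2 -0.2] q [ 0.23  0.58 -0.44  1.73  0.3   0.9  -0.29]
xyz [-0.764, -0.445, -0.006] turn 0.001 rows 3
xyz [-0.764, -0.443, -0.007] turn -0.0 rows 3
xyz [-0.765, -0.444, -0.006] turn -0.0 rows 3
  at [ 544.7 -254.6  220. ] 0.044
```

step_arm(series=[{"fingers": 0.3,"xyz": [-0.764,-0.444,0],"turn": 0},{"fingers": 0.3,"xyz": [-0.764,-0.444,0],"turn": 0},{"fingers": 0.3,"xyz": [-0.764,-0.444,0],"turn": 0}])

```text
t: 41.65
eef_pos: [625.2, -100.6, 216.6]
tcp_rot: [-2.173, -2.267, 0.005]
force: [0.0, 0.6, -1.3]
gripper_width: 59.9
finger_force: 0.0
```

step_arm(series=[{"fingers": 0.3,"xyz": [-0.764,-0.444,0.4],"turn": 0},{"fingers": 0.3,"xyz": [-0.764,-0.444,0.4],"turn": 0},{"fingers": 0.3,"xyz": [-0.764,-0.444,0.4],"turn": 0}])

```text
t: 42.02
eef_pos: [584.1, -177.9, 176.0]
tcp_rot: [-2.171, -2.266, 0.004]
force: [0.3, -0.4, 0.1]
gripper_width: 59.8
finger_force: 0.0
```

step_arm(series=[{"fingers": 0.3,"xyz": [-0.764,-0.444,0.4],"turn": 0},{"fingers": 0.3,"xyz": [-0.764,-0.444,0.4],"turn": 0},{"fingers": 0.3,"xyz": [-0.764,-0.444,0.4],"turn": 0},{"fingers": 0.3,"xyz": [-0.764,-0.444,0.4],"turn": 0},{"fingers": 0.3,"xyz": [-0.764,-0.444,0.4],"turn": 0},{"fingers": 0.3,"xyz": [-0.764,-0.444,0.4],"turn": 0},{"fingers": 0.3,"xyz": [-0.764,-0.444,0.4],"turn": 0}])

```text
t: 42.9
eef_pos: [545.6, -254.0, 138.5]
tcp_rot: [2.169, 2.273, 0.0]
force: [-0.4, -0.6, -0.2]
gripper_width: 59.7
finger_force: 0.0
```

```bash
python3 -c "
from h import *
show()
c=snap('wrist','w10'); print(brass(c,(0,0,640,400)), proj(c,(544.7,-254.6,36)))
c=snap('top','t10'); print(brass(c,(370,160,415,230)))
im=c['color'].astype(int)
"
```

```text
t 42.9 pos [ 545.6 -254.   138.5] yaw 0.047 w 59.7 F [-0.4 -0.6 -0.2] q [ 0.62  0.6  -0.41  1.95  0.37  0.67  0.03]
[(array([ 699.2, -449.5]), 460.0, 390.7, 25.4), (array([ 414.8, -457.4]), 179.4, 386.5, 26.0), (array([ 259.4, -426.4]), 16.3, 355.9, 46.1), (array([ 797.1, -371.8]), 577.5, 331.0, 33.0), (array([ 446.6, -265.6]), 198.1, 208.1, 31.2), (array([ 543.7, -250.6]), 315.8, 196.2, 28.4), (array([ 785.3, -222.2]), 617.5, 176.0, 69.4), (array([ 639.3, -154.4]), 452.0, 76.2, 12.2)] [316.79489052 200.88206045]
[(array([ 443. , -272.9]), 392.0, 213.6, 6.2), (array([ 543.4, -253.9]), 386.9, 185.9, 6.0)]
```

```bash
cat >> h.py <<'E'
def hole(c,u,v,z,r=16):
    im=cv2.cvtColor(c['color'],cv2.COLOR_RGB2GRAY); u,v=int(u),int(v); s=cv2.resize(im[v-r:v+r+1,u-r:u+r+1],None,fx=4,fy=4,interpolation=cv2.INTER_CUBIC)
    th,m=cv2.threshold(s,0,255,cv2.THRESH_BINARY_INV+cv2.THRESH_OTSU); h,w=m.shape
    for q in cv2.findContours(m,cv2.RETR_LIST,2)[0]:
        x,y,a,b=cv2.boundingRect(q)
        if x>0 and y>0 and x+a<w and y+b<h and cv2.contourArea(q)>60:
            cx,cy=(x+a/2-.5)/4-.375+u-r,(y+b/2-.5)/4-.375+v-r; print('hole',round(cx,1),round(cy,1),a/4,b/4,ray(c,cx,cy,z)[:2].round(1))
E
python3 -c "
from h import *
c=ld('w10'); hole(c,316,200,36); hole(c,316,205,36,20)
im=cv2.imread('pics/w10.png')[160:245,270:365]; cv2.imwrite('pics/c10.png',cv2.resize(im,None,fx=6,fy=6,interpolation=cv2.INTER_CUBIC))
g=cv2.cvtColor(c['color'],cv2.COLOR_RGB2GRAY); print(g[165:236:4,316].tolist()); print(g[200,280:352:4].tolist())
print(c['color'][165:236:6,316].tolist())
"
```

```text
hole 315.9 199.0 19.25 18.5 [ 543.9 -253. ]
hole 315.8 199.1 19.0 18.25 [ 543.8 -253.1]
[55, 141, 147, 219, 218, 215, 206, 57, 84, 140, 143, 219, 241, 241, 239, 104, 81, 80]
[92, 93, 94, 240, 240, 241, 240, 133, 142, 142, 141, 135, 240, 240, 239, 239, 77, 78]
[[66, 53, 34], [188, 134, 51], [254, 227, 87], [254, 224, 84], [254, 206, 80], [65, 57, 37], [186, 134, 53], [191, 138, 54], [255, 255, 135], [255, 255, 124], [119, 104, 69], [88, 81, 67]]
```

step_arm(series=[{"fingers": 0.3,"xyz": [0.01,-0.015,0.4],"turn": 0},{"fingers": 0.3,"xyz": [0.01,-0.015,0.8],"turn": 0},{"fingers": 0.3,"xyz": [0.01,-0.015,0.9],"turn": 0},{"fingers": 0.3,"xyz": [0.01,-0.015,0.9],"turn": 0},{"fingers": 0.3,"xyz": [0.01,-0.015,0.9],"turn": 0}])

```text
t: 43.62
eef_pos: [544.5, -253.8, 49.6]
tcp_rot: [2.169, 2.271, 0.001]
force: [-0.3, -0.4, -0.6]
gripper_width: 59.4
finger_force: 0.0
```

```bash
python3 -c "
from h import *
show()
c=snap('wrist','w11')
u,v=proj(c,(544,-253.5,36)); print(u,v); hole(c,u,v,36,30)"
```

```text
t 43.62 pos [ 544.5 -253.8   49.6] yaw 0.046 w 59.4 F [-0.3 -0.4 -0.6] q [ 0.56  0.72 -0.32  2.01  0.46  0.49 -0.05]
316.32990695301345 247.23829991859344
hole 315.8 246.0 30.0 27.0 [ 543.7 -252.8]
```

step_arm(series=[{"fingers": 0.3,"xyz": [0.01,-0.008,0.25],"turn": 0},{"fingers": 0.3,"xyz": [0.01,-0.008,0.43],"turn": 0},{"fingers": 0.3,"xyz": [0.01,-0.008,0.43],"turn": 0},{"fingers": 0.3,"xyz": [0.01,-0.008,0.43],"turn": 0},{"fingers": 0.6,"xyz": [0.01,-0.008,0.43],"turn": 0},{"fingers": 0.6,"xyz": [0.01,-0.008,0.43],"turn": 0},{"fingers": 0.6,"xyz": [0.01,-0.008,0.43],"turn": 0},{"fingers": 0.6,"xyz": [0.01,-0.008,0.43],"turn": 0},{"fingers": 0.6,"xyz": [0.01,-0.008,0.43],"turn": 0}])

```text
t: 44.8
eef_pos: [543.3, -252.8, 6.2]
tcp_rot: [2.169, 2.271, 0.001]
force: [-1.3, 1.1, 5.9]
gripper_width: 43.5
finger_force: 40.4
```

step_arm(series=[{"fingers": 0.6,"xyz": [0,0,-0.4],"turn": 0},{"fingers": 0.6,"xyz": [0,0,-1],"turn": 0},{"fingers": 0.6,"xyz": [0,0,-1],"turn": 0},{"fingers": 0.6,"xyz": [0,0,-1],"turn": 0}])

```text
t: 45.3
eef_pos: [542.5, -253.0, 105.4]
tcp_rot: [2.17, 2.271, -0.0]
force: [-0.4, 0.7, -1.4]
gripper_width: 43.3
finger_force: 41.0
```

```bash
python3 -c "
from h import *
show()
plan([(545,-252,200,CY),(*car(0,-131),200,CY)])
c=snap('wrist','w12')
hole(c,316,265,145,34);hole(c,316,275,145,40)
"
```

```text
t 45.3 pos [ 542.5 -253.   105.4] yaw 0.046 w 43.3 F [-0.4  0.7 -1.4] q [ 0.6   0.64 -0.38  1.98  0.41  0.6  -0.01]
xyz [0.008, 0.025, -0.946] turn 0.001 rows 4
  at [ 545. -252.  200.] 0.044
xyz [0.465, 0.668, 0.0] turn -0.0 rows 3
xyz [0.465, 0.669, 0.0] turn -0.0 rows 3
  at [ 674.5 -153.3  200. ] 0.044
hole 319.2 293.1 39.5 33.75 [ 543.3 -245.9]
```

```bash
python3 -c "
from h import *
c=ld('w12'); print(ray(c,319.2,293.1,135.4))"
```

```text
[ 543.60221522 -252.34384233  135.4       ]
```

step_arm(series=[{"fingers": 0.6,"xyz": [0,0.02,-0.5],"turn": 0},{"fingers": 0.6,"xyz": [0,0.02,-0.95],"turn": 0},{"fingers": 0.6,"xyz": [0,0.02,-0.95],"turn": 0},{"fingers": 0.6,"xyz": [0,0.02,-0.95],"turn": 0}])

```text
t: 45.85
eef_pos: [544.0, -252.4, 198.7]
tcp_rot: [-2.168, -2.27, 0.002]
force: [-0.2, -0.0, -0.5]
gripper_width: 43.5
finger_force: 41.2
```

step_arm(series=[{"fingers": 0.6,"xyz": [0.465,0.668,0],"turn": 0},{"fingers": 0.6,"xyz": [0.465,0.668,0],"turn": 0},{"fingers": 0.6,"xyz": [0.465,0.668,0],"turn": 0}])

```text
t: 46.22
eef_pos: [609.6, -201.1, 198.2]
tcp_rot: [-2.164, -2.273, 0.001]
force: [0.4, -0.0, -0.3]
gripper_width: 43.4
finger_force: 41.2
```

step_arm(series=[{"fingers": 0.6,"xyz": [0.465,0.668,0],"turn": 0},{"fingers": 0.6,"xyz": [0.465,0.668,0],"turn": 0},{"fingers": 0.6,"xyz": [0.465,0.668,0],"turn": 0},{"fingers": 0.6,"xyz": [0.465,0.668,0],"turn": 0},{"fingers": 0.6,"xyz": [0.465,0.668,0],"turn": 0},{"fingers": 0.6,"xyz": [0.465,0.668,0],"turn": 0},{"fingers": 0.6,"xyz": [0.465,0.668,0],"turn": 0},{"fingers": 0.6,"xyz": [0.465,0.668,0],"turn": 0}])

```text
t: 47.22
eef_pos: [673.9, -153.6, 200.3]
tcp_rot: [2.17, 2.272, -0.0]
force: [-0.2, -0.6, -0.5]
gripper_width: 43.2
finger_force: 41.2
```

```bash
python3 -c "
from h import *
show()
snap('wrist','w13'); snap('side','s13'); snap('top','t13')
"
```

```text
t 47.23 pos [ 673.9 -153.6  200.3] yaw 0.046 w 43.2 F [-0.2 -0.6 -0.5] q [ 0.42  0.62 -0.44  1.69  0.33  0.9  -0.11]
```

step_arm(series=[{"fingers": 0.6,"xyz": [0,0,0.2],"turn": 0},{"fingers": 0.6,"xyz": [0,0,0.3],"turn": 0},{"fingers": 0.6,"xyz": [0,0,0.38],"turn": 0},{"fingers": 0.6,"xyz": [0,0,0.46],"turn": 0},{"fingers": 0.6,"xyz": [0,0,0.5],"turn": 0},{"fingers": 0.6,"xyz": [0,0,0.5],"turn": 0}])

```text
t: 48.12
eef_pos: [674.0, -153.4, 150.0]
tcp_rot: [-2.169, -2.272, 0.0]
force: [-0.3, 0.4, 0.5]
gripper_width: 43.2
finger_force: 41.2
```

step_arm(series=[{"fingers": 0.6,"xyz": [0,0,0.08],"turn": 0},{"fingers": 0.6,"xyz": [0,0,0.16],"turn": 0},{"fingers": 0.6,"xyz": [0,0,0.22],"turn": 0},{"fingers": 0.6,"xyz": [0,0,0.26],"turn": 0},{"fingers": 0.6,"xyz": [0,0,0.27],"turn": 0},{"fingers": 0.6,"xyz": [0,0,0.27],"turn": 0}])

```text
t: 48.88
eef_pos: [673.8, -153.4, 124.3]
tcp_rot: [2.17, 2.272, -0.001]
force: [-4.8, 0.4, 8.7]
gripper_width: 43.1
finger_force: 42.0
```

Seated on the bar (TCP 124 = 118 + 6). Release and fetch the second sleeve.

step_arm(series=[{"fingers": 0.45,"xyz": [0,0,0],"turn": 0},{"fingers": 0.3,"xyz": [0,0,0],"turn": 0},{"fingers": 0.3,"xyz": [0,0,0],"turn": 0},{"fingers": 0.3,"xyz": [0,0,-0.3],"turn": 0},{"fingers": 0.3,"xyz": [0,0,-0.8],"turn": 0},{"fingers": 0.3,"xyz": [0,0,-0.8],"turn": 0},{"fingers": 0.3,"xyz": [0,0,-0.8],"turn": 0}])

```text
t: 49.75
eef_pos: [673.8, -153.6, 203.1]
tcp_rot: [2.17, 2.272, -0.0]
force: [0.1, -0.2, -0.5]
gripper_width: 59.8
finger_force: 0.0
```

```bash
python3 -c "
from h import *
show()
c=snap('top','t14'); print(brass(c,(375,195,410,230)))
plan([(443.5,-273,140,CY)])
"
```

```text
t 49.75 pos [ 673.8 -153.6  203.1] yaw 0.046 w 59.8 F [ 0.1 -0.2 -0.5] q [ 0.42  0.62 -0.44  1.69  0.32  0.9  -0.11]
[]
xyz [-0.362, -0.784, 0.208] turn 0.001 rows 3
xyz [-0.364, -0.783, 0.208] turn -0.0 rows 3
xyz [-0.364, -0.783, 0.208] turn -0.0 rows 3
  at [ 443.5 -273.   140. ] 0.044
```

step_arm(series=[{"fingers": 0.3,"xyz": [-0.363,-0.783,0],"turn": 0},{"fingers": 0.3,"xyz": [-0.363,-0.783,0],"turn": 0},{"fingers": 0.3,"xyz": [-0.363,-0.783,0],"turn": 0}])

```text
t: 50.18
eef_pos: [595.3, -194.8, 202.1]
tcp_rot: [-2.171, -2.268, 0.003]
force: [0.1, -0.3, 0.0]
gripper_width: 59.7
finger_force: 0.0
```

step_arm(series=[{"fingers": 0.3,"xyz": [-0.363,-0.783,0.3],"turn": 0},{"fingers": 0.3,"xyz": [-0.363,-0.783,0.3],"turn": 0},{"fingers": 0.3,"xyz": [-0.363,-0.783,0.3],"turn": 0}])

```text
t: 50.55
eef_pos: [519.4, -233.8, 171.9]
tcp_rot: [-2.17, -2.268, 0.002]
force: [1.2, -0.2, 0.6]
gripper_width: 59.6
finger_force: 0.0
```

step_arm(series=[{"fingers": 0.3,"xyz": [-0.363,-0.783,0.3],"turn": 0},{"fingers": 0.3,"xyz": [-0.363,-0.783,0.3],"turn": 0},{"fingers": 0.3,"xyz": [-0.363,-0.783,0.3],"turn": 0},{"fingers": 0.3,"xyz": [-0.363,-0.783,0.3],"turn": 0},{"fingers": 0.3,"xyz": [-0.363,-0.783,0.3],"turn": 0},{"fingers": 0.3,"xyz": [-0.363,-0.783,0.3],"turn": 0}])

```text
t: 51.3
eef_pos: [445.5, -272.5, 143.5]
tcp_rot: [2.168, 2.273, 0.001]
force: [0.1, 0.7, -0.3]
gripper_width: 59.9
finger_force: 0.0
```

```bash
python3 -c "
from h import *
show()
c=snap('wrist','w15'); print(brass(c,(100,60,540,330)))
u,v=proj(c,(443.7,-272.5,36)); print(u,v); hole(c,u,v,36,18)"
```

```text
t 51.3 pos [ 445.5 -272.5  143.5] yaw 0.047 w 59.9 F [ 0.1  0.7 -0.3] q [ 0.75  0.52 -0.43  2.12  0.39  0.58  0.09]
[(array([ 247.8, -394.7]), 103.0, 312.6, 16.7), (array([ 442.2, -268.8]), 314.3, 194.1, 28.2)]
315.8262390306149 198.40289767917855
hole 314.2 197.2 18.5 18.0 [ 442.3 -271.6]
```

step_arm(series=[{"fingers": 0.3,"xyz": [0.005,-0.02,0.4],"turn": 0},{"fingers": 0.3,"xyz": [0.005,-0.02,0.8],"turn": 0},{"fingers": 0.3,"xyz": [0.005,-0.02,0.92],"turn": 0},{"fingers": 0.3,"xyz": [0.005,-0.02,0.92],"turn": 0},{"fingers": 0.3,"xyz": [0.005,-0.02,0.92],"turn": 0}])

```text
t: 51.98
eef_pos: [443.0, -272.9, 52.3]
tcp_rot: [2.169, 2.271, 0.001]
force: [0.7, 0.3, 0.6]
gripper_width: 59.6
finger_force: 0.0
```

```bash
python3 -c "
from h import *
show()
c=snap('wrist','w16')
u,v=proj(c,(442.5,-271.5,36)); print(u,v); hole(c,u,v,36,30)"
```

```text
t 51.98 pos [ 443.  -272.9   52.3] yaw 0.046 w 59.6 F [0.7 0.3 0.6] q [ 0.65  0.65 -0.29  2.19  0.52  0.36 -0.03]
316.3948188779667 243.28793854655413
hole 315.8 242.8 28.5 26.0 [ 442.1 -271.2]
```

step_arm(series=[{"fingers": 0.3,"xyz": [0.014,-0.008,0.25],"turn": 0},{"fingers": 0.3,"xyz": [0.014,-0.008,0.46],"turn": 0},{"fingers": 0.3,"xyz": [0.014,-0.008,0.46],"turn": 0},{"fingers": 0.3,"xyz": [0.014,-0.008,0.46],"turn": 0},{"fingers": 0.6,"xyz": [0.014,-0.008,0.46],"turn": 0},{"fingers": 0.6,"xyz": [0.014,-0.008,0.46],"turn": 0},{"fingers": 0.6,"xyz": [0.014,-0.008,0.46],"turn": 0},{"fingers": 0.6,"xyz": [0.014,-0.008,0.46],"turn": 0},{"fingers": 0.6,"xyz": [0.014,-0.008,0.46],"turn": 0}])

```text
t: 53.15
eef_pos: [441.9, -271.7, 6.6]
tcp_rot: [2.169, 2.27, 0.001]
force: [-0.1, 0.2, 8.3]
gripper_width: 43.1
finger_force: 39.6
```

step_arm(series=[{"fingers": 0.6,"xyz": [0,0,-0.4],"turn": 0},{"fingers": 0.6,"xyz": [0,0,-1],"turn": 0},{"fingers": 0.6,"xyz": [0,0,-1],"turn": 0},{"fingers": 0.6,"xyz": [0,0,-1],"turn": 0},{"fingers": 0.6,"xyz": [0,0,-1],"turn": 0}])

```text
t: 53.78
eef_pos: [440.8, -271.1, 104.5]
tcp_rot: [-2.169, -2.271, 0.001]
force: [-0.0, 0.0, -0.3]
gripper_width: 42.7
finger_force: 41.1
```

```bash
python3 -c "
from h import *
p,a,s=state(); show()
c=snap('wrist','w17')
hole(c,319,290,p[2]+30,38)
plan([(443,-272,200,CY),(560,0,215,CY),(*car(0,131),215,CY)])
"
```

```text
t 53.77 pos [ 440.8 -271.1  104.5] yaw 0.046 w 42.7 F [-0.   0.  -0.3] q [ 0.72  0.57 -0.4   2.16  0.46  0.49  0.01]
hole 319.4 292.0 39.25 33.5 [ 442. -270.]
xyz [-0.011, 0.02, -0.957] turn 0.001 rows 4
  at [ 443. -272.  200.] 0.044
xyz [0.889, 0.43, -0.05] turn -0.0 rows 4
xyz [0.888, 0.43, -0.05] turn -0.0 rows 4
xyz [0.889, 0.429, -0.05] turn -0.0 rows 4
  at [560.   0. 215.] 0.044
xyz [0.519, 0.538, 0.0] turn -0.0 rows 3
xyz [0.519, 0.538, 0.0] turn -0.0 rows 3
  at [662.9 108.5 215. ] 0.044
```

step_arm(series=[{"fingers": 0.6,"xyz": [-0.01,0.02,-0.5],"turn": 0},{"fingers": 0.6,"xyz": [-0.01,0.02,-0.96],"turn": 0},{"fingers": 0.6,"xyz": [-0.01,0.02,-0.96],"turn": 0},{"fingers": 0.6,"xyz": [-0.01,0.02,-0.96],"turn": 0}])

```text
t: 54.32
eef_pos: [442.9, -272.1, 200.2]
tcp_rot: [-2.169, -2.271, 0.001]
force: [-0.1, -0.4, -1.6]
gripper_width: 43.1
finger_force: 41.2
```

step_arm(series=[{"fingers": 0.6,"xyz": [0.889,0.43,-0.05],"turn": 0},{"fingers": 0.6,"xyz": [0.889,0.43,-0.05],"turn": 0},{"fingers": 0.6,"xyz": [0.889,0.43,-0.05],"turn": 0}])

```text
t: 54.7
eef_pos: [483.0, -178.1, 204.9]
tcp_rot: [-2.162, -2.276, -0.0]
force: [-0.2, -0.7, -0.0]
gripper_width: 43.3
finger_force: 41.2
```

step_arm(series=[{"fingers": 0.6,"xyz": [0.889,0.43,-0.05],"turn": 0},{"fingers": 0.6,"xyz": [0.889,0.43,-0.05],"turn": 0},{"fingers": 0.6,"xyz": [0.889,0.43,-0.05],"turn": 0}])

```text
t: 55.08
eef_pos: [521.6, -88.3, 210.1]
tcp_rot: [-2.164, -2.275, 0.0]
force: [-0.0, -0.6, -0.7]
gripper_width: 42.9
finger_force: 41.2
```

step_arm(series=[{"fingers": 0.6,"xyz": [0.889,0.43,-0.05],"turn": 0},{"fingers": 0.6,"xyz": [0.889,0.43,-0.05],"turn": 0},{"fingers": 0.6,"xyz": [0.889,0.43,-0.05],"turn": 0}])

```text
t: 55.45
eef_pos: [560.4, 1.6, 215.2]
tcp_rot: [-2.165, -2.274, 0.001]
force: [-0.4, 0.8, -0.8]
gripper_width: 43.0
finger_force: 41.2
```

step_arm(series=[{"fingers": 0.6,"xyz": [0.519,0.535,0],"turn": 0},{"fingers": 0.6,"xyz": [0.519,0.535,0],"turn": 0},{"fingers": 0.6,"xyz": [0.519,0.535,0],"turn": 0}])

```text
t: 55.82
eef_pos: [610.7, 53.1, 214.9]
tcp_rot: [-2.17, -2.271, 0.004]
force: [0.3, -0.9, -0.7]
gripper_width: 42.9
finger_force: 41.2
```

step_arm(series=[{"fingers": 0.6,"xyz": [0.519,0.535,0],"turn": 0},{"fingers": 0.6,"xyz": [0.519,0.535,0],"turn": 0},{"fingers": 0.6,"xyz": [0.519,0.535,0],"turn": 0},{"fingers": 0.6,"xyz": [0.519,0.535,0],"turn": 0},{"fingers": 0.6,"xyz": [0.519,0.535,0],"turn": 0},{"fingers": 0.6,"xyz": [0.519,0.535,0],"turn": 0},{"fingers": 0.6,"xyz": [0.519,0.535,0],"turn": 0},{"fingers": 0.6,"xyz": [0.519,0.535,0],"turn": 0}])

```text
t: 56.82
eef_pos: [662.2, 108.7, 216.3]
tcp_rot: [2.17, 2.272, -0.0]
force: [-0.5, 0.5, -1.3]
gripper_width: 42.8
finger_force: 41.2
```

```bash
python3 -c "
from h import *
show()
plan([(662.3,108.2,165,CY)])
"
```

```text
t 56.83 pos [662.2 108.7 216.3] yaw 0.046 w 42.8 F [-0.5  0.5 -1.3] q [ 0.07  0.59 -0.5   1.72  0.35  0.91 -0.53]
xyz [-0.005, 0.001, 0.513] turn 0.001 rows 3
  at [662.3 108.2 165. ] 0.044
```

step_arm(series=[{"fingers": 0.6,"xyz": [-0.005,0,0.25],"turn": 0},{"fingers": 0.6,"xyz": [-0.005,0,0.4],"turn": 0},{"fingers": 0.6,"xyz": [-0.005,0,0.48],"turn": 0},{"fingers": 0.6,"xyz": [-0.005,0,0.56],"turn": 0},{"fingers": 0.6,"xyz": [-0.005,0,0.62],"turn": 0},{"fingers": 0.6,"xyz": [-0.005,0,0.66],"turn": 0},{"fingers": 0.6,"xyz": [-0.005,0,0.66],"turn": 0}])

```text
t: 57.7
eef_pos: [662.2, 108.2, 150.1]
tcp_rot: [-2.17, -2.272, 0.0]
force: [0.2, -1.0, -0.5]
gripper_width: 43.0
finger_force: 41.2
```

step_arm(series=[{"fingers": 0.6,"xyz": [0,0,0.08],"turn": 0},{"fingers": 0.6,"xyz": [0,0,0.16],"turn": 0},{"fingers": 0.6,"xyz": [0,0,0.22],"turn": 0},{"fingers": 0.6,"xyz": [0,0,0.26],"turn": 0},{"fingers": 0.6,"xyz": [0,0,0.27],"turn": 0},{"fingers": 0.6,"xyz": [0,0,0.27],"turn": 0}])

```text
t: 58.45
eef_pos: [662.0, 108.2, 124.6]
tcp_rot: [2.169, 2.271, -0.001]
force: [-5.2, -0.7, 13.6]
gripper_width: 43.0
finger_force: 42.4
```

step_arm(series=[{"fingers": 0.45,"xyz": [0,0,0],"turn": 0},{"fingers": 0.3,"xyz": [0,0,0],"turn": 0},{"fingers": 0.3,"xyz": [0,0,0],"turn": 0},{"fingers": 0.3,"xyz": [0,0,-0.3],"turn": 0},{"fingers": 0.3,"xyz": [0,0,-0.9],"turn": 0},{"fingers": 0.3,"xyz": [0,0,-0.9],"turn": 0},{"fingers": 0.3,"xyz": [0,0,-0.9],"turn": 0}])

```text
t: 59.32
eef_pos: [662.1, 108.0, 213.0]
tcp_rot: [2.17, 2.272, -0.0]
force: [-1.1, -0.2, -0.0]
gripper_width: 59.9
finger_force: 0.0
```

```bash
python3 -c "
from h import *
show()
# door geometry: hinge in carrier frame approx from top0
q=(np.array([618.8,96.5])-C0); print('hinge est', q[0]*np.cos(CY)+q[1]*np.sin(CY), -q[0]*np.sin(CY)+q[1]*np.cos(CY))
c=snap('top','t18'); d=ld('top0')
# door free edge in both
for n in (c,d):
  im=n['color'][155:215,280:355].astype(int); m=(im.min(2)>110).astype(np.uint8)
  k=max(cv2.findContours(m,0,2)[0],key=cv2.contourArea); print(cv2.approxPolyDP(k,2,True)[:,0].__add__([280,155]).tolist())
"
```

```text
t 59.33 pos [662.1 108.  213. ] yaw 0.046 w 59.9 F [-1.1 -0.2 -0. ] q [ 0.08  0.6  -0.5   1.73  0.35  0.91 -0.53]
hinge est -44.58549654001687 120.99319608259034
[[331, 168], [314, 168], [298, 182], [306, 214], [321, 214], [336, 206], [349, 206]]
[[284, 158], [285, 166], [292, 165], [340, 207], [348, 210], [347, 205], [344, 206], [298, 166], [354, 164], [354, 155], [291, 155], [288, 159]]
```

Both sleeves seated at the right height. Now the door.

```bash
python3 -c "
from h import *
A=CY-np.pi/2
plan([(600,60,215,A),(*car(-205,5),200,A),(*car(-205,5),78,A)])
print('push', [car(x,y).round(1) for x,y in ((-205,5),(-62,-30))])
plan([(*car(-62,-30),78,A)],(*car(-205,5),78),A)
"
```

```text
xyz [-0.45, -0.638, -0.028] turn 0.786 rows 11
  at [600.  60. 215.] -1.526
xyz [-0.7, 0.401, 0.075] turn 0.0 rows 3
xyz [-0.701, 0.402, 0.075] turn 0.0 rows 3
  at [463.6 -26.5 200. ] -1.526
xyz [0.0, -0.0, 0.61] turn 0.0 rows 3
xyz [0.0, -0.0, 0.61] turn 0.0 rows 3
  at [463.6 -26.5  78. ] -1.526
push [array([463.7, -26.5]), array([608.1, -55.1])]
xyz [0.715, 0.175, 0.0] turn -0.0 rows 3
xyz [0.715, 0.175, 0.0] turn -0.0 rows 3
  at [608.1 -55.1  78. ] -1.526
```

step_arm(series=[{"fingers": 1,"xyz": [-0.45,-0.638,0],"turn": 0.786},{"fingers": 1,"xyz": [-0.45,-0.638,0],"turn": 0.786},{"fingers": 1,"xyz": [-0.45,-0.638,0],"turn": 0.786},{"fingers": 1,"xyz": [-0.45,-0.638,0],"turn": 0.786},{"fingers": 1,"xyz": [-0.45,-0.638,0],"turn": 0.786},{"fingers": 1,"xyz": [-0.45,-0.638,0],"turn": 0.786},{"fingers": 1,"xyz": [-0.45,-0.638,0],"turn": 0.786},{"fingers": 1,"xyz": [-0.45,-0.638,0],"turn": 0.786},{"fingers": 1,"xyz": [-0.45,-0.638,0],"turn": 0.786},{"fingers": 1,"xyz": [-0.45,-0.638,0],"turn": 0.786},{"fingers": 1,"xyz": [-0.45,-0.638,0],"turn": 0.786}])

```text
t: 60.75
eef_pos: [600.2, 60.4, 212.5]
tcp_rot: [3.14, 0.073, -0.002]
force: [0.8, -0.0, -0.1]
gripper_width: -0.2
finger_force: 0.0
```

step_arm(series=[{"fingers": 1,"xyz": [-0.7,0.4,0],"turn": 0},{"fingers": 1,"xyz": [-0.7,0.4,0],"turn": 0},{"fingers": 1,"xyz": [-0.7,0.4,0],"turn": 0}])

```text
t: 61.12
eef_pos: [531.8, 16.4, 213.5]
tcp_rot: [3.141, 0.069, -0.0]
force: [0.3, 0.4, -0.1]
gripper_width: -0.2
finger_force: 0.0
```

step_arm(series=[{"fingers": 1,"xyz": [-0.7,0.4,0],"turn": 0},{"fingers": 1,"xyz": [-0.7,0.4,0],"turn": 0},{"fingers": 1,"xyz": [-0.7,0.4,0],"turn": 0},{"fingers": 1,"xyz": [-0.7,0.4,0],"turn": 0},{"fingers": 1,"xyz": [-0.7,0.4,0],"turn": 0}])

```text
t: 61.75
eef_pos: [465.7, -24.9, 213.2]
tcp_rot: [-3.14, -0.072, -0.001]
force: [0.9, -0.1, 0.4]
gripper_width: 0.2
finger_force: 0.0
```

```bash
python3 -c "
from h import *
show()
plan([(*car(-205,5),78,CY-np.pi/2)])
snap('top','t19'); snap('side','s19'); w=snap('wrist','w19')
s=cv2.imread('pics/s19.png')[100:280,230:430]; a=cv2.imread('pics/w19.png')
cv2.imwrite('pics/m19.png',np.hstack([cv2.resize(s,(400,360),interpolation=cv2.INTER_CUBIC),cv2.resize(a,(400,250)) if 0 else cv2.copyMakeBorder(cv2.resize(a,(400,250)),0,110,0,0,0)]))
"
```

```text
t 61.75 pos [465.7 -24.9 213.2] yaw -1.525 w 0.2 F [ 0.9 -0.1  0.4] q [ 0.01  0.32 -0.1   2.19  0.05  0.63 -1.65]
xyz [-0.01, 0.007, 0.676] turn 0.001 rows 3
xyz [-0.011, 0.008, 0.676] turn -0.0 rows 3
  at [463.7 -26.5  78. ] -1.527
```

View pics/m19.png

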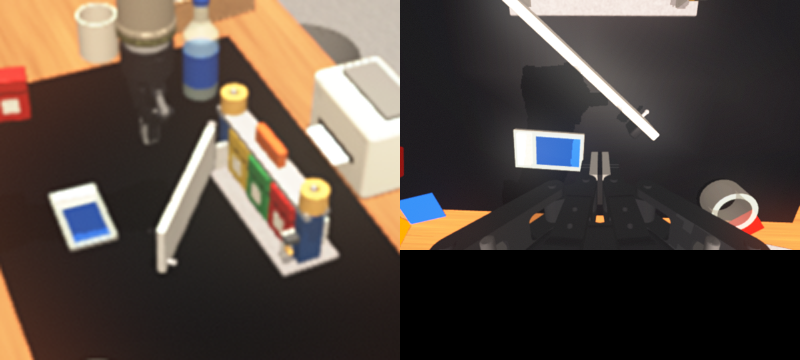

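Side view: three boxes, bar across, both sleeves down on the bar, door open; wrist view: door free edge at about (408,219) full-scale, shut fingers clear in front of it.

```bash
python3 -c "
from h import *
c=ld('w19')
def cf(w):
  q=np.array(w)-C0; return np.array([q[0]*np.cos(CY)+q[1]*np.sin(CY), -q[0]*np.sin(CY)+q[1]*np.cos(CY)])
f=cf(ray(c,405,219,104)[:2]); m=cf(ray(c,(565-400)*1.6,58*1.6,104)[:2]); print(f,m,np.arctan2(-(f-[-44.5,121])[0],-(f-[-44.5,121])[1]), np.hypot(*(f-[-44.5,121])))
"
```

```text
[-220.60494825  -68.15006069] [-118.13377399   48.11973071] 0.7496982558787059 258.43896427738315
```

step_arm(series=[{"fingers": 1,"xyz": [-0.02,0,0.4],"turn": 0},{"fingers": 1,"xyz": [-0.02,0,0.7],"turn": 0},{"fingers": 1,"xyz": [-0.02,0,0.7],"turn": 0},{"fingers": 1,"xyz": [-0.02,0,0.7],"turn": 0}])

```text
t: 62.4
eef_pos: [462.8, -25.8, 143.9]
tcp_rot: [-3.141, -0.071, -0.001]
force: [0.6, -0.4, 1.3]
gripper_width: 0.3
finger_force: 0.0
```

step_arm(series=[{"fingers": 1,"xyz": [0,0,0.3],"turn": 0},{"fingers": 1,"xyz": [0,0,0.55],"turn": 0},{"fingers": 1,"xyz": [0,0,0.66],"turn": 0},{"fingers": 1,"xyz": [0,0,0.66],"turn": 0},{"fingers": 1,"xyz": [0,0,0.66],"turn": 0}])

```text
t: 63.02
eef_pos: [462.8, -25.9, 78.2]
tcp_rot: [3.141, 0.07, 0.002]
force: [-0.2, -0.1, -0.3]
gripper_width: 0.1
finger_force: 0.0
```

step_arm(series=[{"fingers": 1,"xyz": [0.1,0,0],"turn": 0},{"fingers": 1,"xyz": [0.2,0.02,0],"turn": 0},{"fingers": 1,"xyz": [0.3,0.04,0],"turn": 0},{"fingers": 1,"xyz": [0.4,0.06,0],"turn": 0},{"fingers": 1,"xyz": [0.5,0.08,0],"turn": 0},{"fingers": 1,"xyz": [0.6,0.1,0],"turn": 0},{"fingers": 1,"xyz": [0.7,0.13,0],"turn": 0},{"fingers": 1,"xyz": [0.8,0.16,0],"turn": 0},{"fingers": 1,"xyz": [0.9,0.19,0],"turn": 0},{"fingers": 1,"xyz": [0.9,0.19,0],"turn": 0}])

```text
t: 64.28
eef_pos: [554.1, -41.1, 77.2]
tcp_rot: [-3.141, -0.07, -0.002]
force: [-0.2, 0.5, 1.2]
gripper_width: -0.3
finger_force: 0.0
```

```bash
python3 -c "
from h import *
p,a,s=state(); show()
q=p[:2]-C0; print(q[0]*np.cos(CY)+q[1]*np.sin(CY), -q[0]*np.sin(CY)+q[1]*np.cos(CY))
"
```

```text
t 64.28 pos [554.1 -41.1  77.2] yaw -1.526 w -0.3 F [-0.2  0.5  1.2] q [ 0.02  0.62 -0.07  2.11  0.1   0.41 -1.66]
-115.28027700047089 -13.57294515264011
```

step_arm(series=[{"fingers": 1,"xyz": [0.1,0.04,0],"turn": 0},{"fingers": 1,"xyz": [0.2,0.08,0],"turn": 0},{"fingers": 1,"xyz": [0.3,0.12,0],"turn": 0},{"fingers": 1,"xyz": [0.38,0.15,0],"turn": 0},{"fingers": 1,"xyz": [0.44,0.15,0],"turn": 0},{"fingers": 1,"xyz": [0.48,0.15,0],"turn": 0},{"fingers": 1,"xyz": [0.48,0.15,0],"turn": 0}])

```text
t: 65.15
eef_pos: [601.4, -53.8, 77.1]
tcp_rot: [3.141, 0.07, -0.001]
force: [-1.3, -0.7, -1.3]
gripper_width: 0.1
finger_force: 0.5
```

step_arm(series=[{"fingers": 1,"xyz": [0.03,0,0],"turn": 0},{"fingers": 1,"xyz": [0.05,0,0],"turn": 0},{"fingers": 1,"xyz": [0.05,0,0],"turn": 0}])

```text
t: 65.53
eef_pos: [602.1, -53.9, 76.9]
tcp_rot: [3.14, 0.07, -0.013]
force: [-14.4, -1.0, 9.8]
gripper_width: -0.0
finger_force: 6.9
```

step_arm(series=[{"fingers": 1,"xyz": [0.02,0,0],"turn": 0},{"fingers": 1,"xyz": [0.02,0,0],"turn": 0},{"fingers": 1,"xyz": [0.02,0,0],"turn": 0}])

```text
t: 65.9
eef_pos: [604.4, -53.9, 76.9]
tcp_rot: [3.14, 0.07, -0.012]
force: [-10.4, -0.7, 4.2]
gripper_width: -0.1
finger_force: 4.7
```

```bash
python3 -c "
from h import *
show()
c=snap('side','s20'); 
# door top edge expected when shut: inner/outer face free end
for th in (0,.03,.06):
  for r,o in ((265,6),(265,-6),(150,-6)):
    x,y=-44.5-r*np.sin(th)+o*np.cos(th),121-r*np.cos(th)-o*np.sin(th); print(th,r,o,proj(c,(*car(x,y),104)).round(1))
"
```

```text
t 65.9 pos [604.4 -53.9  76.9] yaw -1.526 w -0.1 F [-10.4  -0.7   4.2] q [ 0.05  0.66 -0.08  1.98  0.1   0.51 -1.63]
0 265 6 [376.2 212.1]
0 265 -6 [372.7 213.3]
0 150 -6 [354.7 189.8]
0.03 265 6 [373.9 212.9]
0.03 265 -6 [370.3 214. ]
0.03 150 -6 [353.4 190.2]
0.06 265 6 [371.5 213.6]
0.06 265 -6 [367.8 214.7]
0.06 150 -6 [352.  190.5]
```

step_arm(series=[{"fingers": 1,"xyz": [0.03,0,0],"turn": 0},{"fingers": 1,"xyz": [0.03,0,0],"turn": 0},{"fingers": 1,"xyz": [0.03,0,0],"turn": 0},{"fingers": 1,"xyz": [0.03,0,0],"turn": 0}])

```text
t: 66.45
eef_pos: [608.1, -53.8, 76.9]
tcp_rot: [3.14, 0.07, -0.01]
force: [-10.7, -1.7, 5.6]
gripper_width: -0.0
finger_force: 5.4
```

step_arm(series=[{"fingers": 1,"xyz": [0.02,0,0],"turn": 0},{"fingers": 1,"xyz": [0.02,0,0],"turn": 0},{"fingers": 1,"xyz": [0.02,0,0],"turn": 0}])

```text
t: 66.82
eef_pos: [608.1, -53.8, 76.8]
tcp_rot: [3.14, 0.07, -0.016]
force: [-16.9, -1.2, 11.5]
gripper_width: -0.3
finger_force: 8.4
```

step_arm(series=[{"fingers": 1,"xyz": [0.02,0,0],"turn": 0},{"fingers": 1,"xyz": [0.02,0,0],"turn": 0},{"fingers": 1,"xyz": [0.02,0,0],"turn": 0}])

```text
t: 67.2
eef_pos: [608.1, -53.8, 76.7]
tcp_rot: [3.14, 0.069, -0.022]
force: [-22.4, -1.7, 16.0]
gripper_width: -0.3
finger_force: 11.3
```

Hard stop reached: the door is seated. Back away and check.

step_arm(series=[{"fingers": 1,"xyz": [-0.2,0,0],"turn": 0},{"fingers": 1,"xyz": [-0.6,0,0],"turn": 0},{"fingers": 1,"xyz": [-1,0,0],"turn": 0},{"fingers": 1,"xyz": [-1,0,-0.5],"turn": 0},{"fingers": 1,"xyz": [-1,0,-1],"turn": 0},{"fingers": 1,"xyz": [-1,0,-1],"turn": 0},{"fingers": 1,"xyz": [-1,0,-1],"turn": 0}])

```text
t: 68.08
eef_pos: [516.0, -57.4, 177.4]
tcp_rot: [-3.141, -0.071, -0.002]
force: [0.4, -0.7, -0.4]
gripper_width: 0.2
finger_force: 0.0
```

```bash
python3 -c "
from h import *
show()
c=snap('wrist','w21'); t=snap('top','t21')
for f,cc in (('w',c),('t',t)):
  g=cv2.cvtColor(cc['color'],cv2.COLOR_RGB2GRAY).astype(int)
  # sample brightness along carrier x across the door near its free end (r=240) and near hinge (r=40), z=104
  for r in (40,150,235,255):
    xs=np.arange(-80,-20,3); v=[]
    for x in xs:
      u,w=proj(cc,(*car(x,121-r),104)); v.append(g[int(round(w)),int(round(u))] if 0<=u<639.5 and 0<=w<399.5 else -1)
    print(f,r,list(zip(xs.tolist(),[int(q) for q in v])))
"
```

```text
t 68.08 pos [516.  -57.4 177.4] yaw -1.526 w 0.2 F [ 0.4 -0.7 -0.4] q [ 0.08  0.43 -0.11  2.12  0.08  0.6  -1.61]
w 40 [(-80, 55), (-77, 57), (-74, 61), (-71, 62), (-68, 66), (-65, 68), (-62, 69), (-59, 103), (-56, 150), (-53, 147), (-50, 199), (-47, 255), (-44, 255), (-41, 255), (-38, 196), (-35, 157), (-32, 155), (-29, 128), (-26, 127), (-23, 122)]
w 150 [(-80, 67), (-77, 68), (-74, 69), (-71, 71), (-68, 73), (-65, 76), (-62, 78), (-59, 82), (-56, 79), (-53, 156), (-50, 217), (-47, 255), (-44, 255), (-41, 255), (-38, 122), (-35, 94), (-32, 91), (-29, 89), (-26, 90), (-23, 137)]
w 235 [(-80, 58), (-77, 61), (-74, 61), (-71, 57), (-68, 78), (-65, 84), (-62, 87), (-59, 85), (-56, 87), (-53, 102), (-50, 232), (-47, 255), (-44, 255), (-41, 255), (-38, 160), (-35, 162), (-32, 159), (-29, 103), (-26, 72), (-23, 69)]
w 255 [(-80, 55), (-77, 56), (-74, 56), (-71, 60), (-68, 60), (-65, 62), (-62, 61), (-59, 65), (-56, 66), (-53, 68), (-50, 233), (-47, 255), (-44, 255), (-41, 255), (-38, 74), (-35, 64), (-32, 62), (-29, 62), (-26, 58), (-23, 60)]
t 40 [(-80, 62), (-77, 61), (-74, 62), (-71, 6
[... 216 characters left out ...]
), (-74, 216), (-71, 211), (-68, 204), (-65, 204), (-62, 197), (-59, 186), (-56, 173), (-53, 157), (-50, 173), (-47, 249), (-44, 249), (-41, 249), (-38, 245), (-35, 160), (-32, 88), (-29, 78), (-26, 78), (-23, 74)]
t 235 [(-80, 182), (-77, 181), (-74, 181), (-71, 181), (-68, 184), (-65, 186), (-62, 162), (-59, 147), (-56, 151), (-53, 151), (-50, 180), (-47, 228), (-44, 238), (-41, 248), (-38, 241), (-35, 228), (-32, 228), (-29, 226), (-26, 226), (-23, 222)]
t 255 [(-80, 67), (-77, 66), (-74, 64), (-71, 66), (-68, 66), (-65, 67), (-62, 92), (-59, 157), (-56, 125), (-53, 129), (-50, 203), (-47, 203), (-44, 249), (-41, 248), (-38, 235), (-35, 184), (-32, 178), (-29, 134), (-26, 134), (-23, 57)]
```

```bash
python3 -c "
from cell import workorder
print(workorder.sign_off())"
```

```text
the job is handed in; nothing more can be done
None
```

The carrier is packed and handed in: the yellow, green and red boxes stand on its floor, the bar lies across both supports with a sleeve down on it at each end, and the door is shut on its catch.

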